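Swap the beam-splitter cube between two mounted optics

TASK

The amber beam-splitter cube in the middle of the line is worn and has to be swapped for the green one, but the red-marked and the blue-marked mount stand too close on either side of it: first lift both mounts out and stand them on the black parking mat. Then put the amber cube in the orange tray, set the green cube centred and square to the line on the seat that the amber one left, and only then stand each mount back in the middle of the pad of its own colour, facing along the line as before. Keep all the optics upright throughout and do not shift or knock over the detector, which is already aligned.

Things in the scene. Friction and masses are not known exactly. Their poses are not given: they have to be found in the camera images.
- red_grip (a point): Loose mounted optic, 320 g, 122 mm high: black base 60 (x) x 34 (y) x 12 mm with red patches, slim post, upright black square lens plate, 50 (x) x 14 (y) mm, 72 to 122 mm above the underside, red stripe on top. Point: the head's centre, on the mount's axis, 97 mm above the underside; z up, y along the line of optics. Grip the flat faces (14 mm apart) from above. Starts on its red pad.
- blue_grip (a point): Loose mounted optic, 320 g, 122 mm high: black base 60 (x) x 34 (y) x 12 mm with blue patches, slim post, upright black round ring with a top tab, 50 (x) x 14 (y) mm, 72 to 122 mm above the underside, blue stripe on top. Point: the head's centre, on the mount's axis, 97 mm above the underside; z up, y along the line of optics. Grip the flat faces (14 mm apart) from above. Starts on its blue pad.
- amber_cube_mid (a point): Loose amber (worn) beam-splitter cube, amber glass with a black rim: block 26 x 26 mm, 33 mm high, 60 g, with a white diagonal line on top. The point is its centre, 16.5 mm above its underside; x and y are normal to its sides. Starts on the seat, between the two mounts.
- green_cube_mid (a point): Loose green (fresh) beam-splitter cube, green glass with a white rim: block 26 x 26 mm, 33 mm high, 60 g, with a white diagonal line on top. The point is its centre, 16.5 mm above its underside; x and y are normal to its sides. Starts on a fixed white plate 75 x 75 x 6 mm beside the line.
- seat: Fixed seat in the middle of the line: round black platform, diameter 44 mm, its flat top 30 mm above the table, on a 24 mm pillar (22 mm free below it). Origin on its axis at table height; y along the line of optics, towards the detector; x across it.
- red_home: Fixed red pad, the home of the red-marked mount: 110 (x) x 40 (y) x 3 mm plate, its two ends showing on either side of the mount's base. Origin at the centre of its underside; y along the line of optics. It lies 42 mm from the seat's centre, on one side of it or the other.
- blue_home: Fixed blue pad, the home of the blue-marked mount: 110 (x) x 40 (y) x 3 mm plate, its two ends showing on either side of the mount's base. Origin at the centre of its underside; y along the line of optics. It lies 42 mm from the seat's centre, on one side of it or the other.
- parking_mat: Fixed black rubber mat with a white border, 120 (x) x 180 (y) x 3 mm: the side area, empty at the start, with room for both mounts side by side along its y. Origin at the centre of its underside.
- reject_tray: Fixed orange open tray 110 x 110 mm, outer height 12 mm, walls and floor 4 mm, empty at the start. Origin at the centre of its underside; x and y along its sides.
- detector: Loose grey detector, a bystander that must stay where it is: steel base 50 (x) x 44 (y) x 12 mm, post, grey box 44 x 26 x 44 mm on top, 114 mm high in all, 400 g. It stands in the line 150 to 170 mm from the seat. Origin at the centre of its underside, z up.

How it is judged (in metres and radians):
On the way, in this order (a step that is already met when the one before it is completed fails the run):
1. both mounts stand on the parking mat, released (x of red_grip in the frame of parking_mat between -0.06 and 0.06 m and y of red_grip in the frame of parking_mat between -0.09 and 0.09 m and height (world z) of each of red_grip, blue_grip below 0.106 m and linear speed of each of red_mount, blue_mount below 0.03 m/s and angle between each of red_grip, blue_grip's own z axis and vertical below 0.12 rad and contact force between the fingers and red_mount below 0.3 N and x of blue_grip in the frame of parking_mat between -0.06 and 0.06 m and y of blue_grip in the frame of parking_mat between -0.09 and 0.09 m and contact force between the fingers and blue_mount below 0.3 N), for 0.2 s.
2. the amber cube lies in the orange tray, released, while both mounts are on the mat (all of step 1 and x of amber_cube_mid in the frame of reject_tray between -0.05 and 0.05 m and y of amber_cube_mid in the frame of reject_tray between -0.05 and 0.05 m and height (world z) of amber_cube_mid below 0.027 m and linear speed of amber_cube below 0.03 m/s and angle between amber_cube_mid's own z axis and vertical below 0.12 rad and contact force between the fingers and amber_cube below 0.3 N), for 0.2 s.
3. the green cube stands on the seat, centred and square, released, while both mounts are still on the mat (all of step 1 and horizontal distance between green_cube_mid and seat below 0.01 m and height (world z) of green_cube_mid between 0.041 and 0.0525 m and (angle between the x axis of green_cube_mid and the x axis of seat, either way round below 0.26 rad or angle between the x axis of green_cube_mid and the y axis of seat, either way round below 0.26 rad) and linear speed of green_cube below 0.03 m/s and angle between green_cube_mid's own z axis and vertical below 0.12 rad and contact force between the fingers and green_cube below 0.3 N), for 0.2 s.
At the end, for the whole second after the job is handed in: Amber cube upright in the orange tray; green cube on the seat within 10 mm of its centre and 15 degrees of square to the line; each mount on its own colour's pad within 13 mm of its centre and 15 degrees of facing along the line; all upright, at rest, released (x of amber_cube_mid in the frame of reject_tray between -0.05 and 0.05 m and y of amber_cube_mid in the frame of reject_tray between -0.05 and 0.05 m and height (world z) of amber_cube_mid below 0.027 m and linear speed of each of amber_cube, green_cube, red_mount, blue_mount below 0.03 m/s and angle between each of amber_cube_mid, green_cube_mid, red_grip, blue_grip's own z axis and vertical below 0.12 rad and contact force between the fingers and amber_cube below 0.3 N and horizontal distance between green_cube_mid and seat below 0.01 m and height (world z) of green_cube_mid between 0.041 and 0.0525 m and (angle between the x axis of green_cube_mid and the x axis of seat, either way round below 0.26 rad or angle between the x axis of green_cube_mid and the y axis of seat, either way round below 0.26 rad) and contact force between the fingers and green_cube below 0.3 N and horizontal distance between red_grip and red_home below 0.013 m and height (world z) of each of red_grip, blue_grip below 0.106 m and angle between the y axis of red_grip and the y axis of red_home, either way round below 0.26 rad and contact force between the fingers and red_mount below 0.3 N and horizontal distance between blue_grip and blue_home below 0.013 m and angle between the y axis of blue_grip and the y axis of blue_home, either way round below 0.26 rad and contact force between the fingers and blue_mount below 0.3 N); the robot touches nothing.
It fails at once if a mount, a cube or the detector is tipped by more than about 35 degrees (angle between any of red_grip, blue_grip, amber_cube_mid, green_cube_mid, detector's own z axis and vertical above 0.6 rad).
It fails at once if the detector is shifted by more than 12 mm (distance of detector from where it was at the start of the episode above 0.012 m).
It also fails if it takes over 128 s, if anything falls off the work surface, if the arm or the gripper's body presses on something with over 40 N, if the wrist force passes 120 N, or if a joint passes its speed limit or range.

ROBOT

A 6-joint arm with a two-finger parallel gripper is mounted at the origin on the work surface. World frame = base frame: x ahead of the robot, y to its left, z up, the work surface at z = 0. Lengths are in mm, angles in rad, forces in N, time in s.
With the tool pointing down it reaches from about 225 to 725 mm from the base axis. Payload 3.1 kg.
Tool frame: the origin (TCP) lies midway between the tips of the shut fingers; the grasp point (between the pads) lies 19 mm behind it (manip.grip_point_offset is the z of the grasp point in the tool frame, in mm); z points along the fingers, y is the direction in which the jaws open and shut (so a half turn about z gives the same grasp; the last joint's range is limited). The gripper opens to 85 mm and grips with 20 to 120 N. Pads are 22 mm wide; open, the fingers measure 114 mm over their backs; the gripper's body (76 mm by 85 mm) begins 54 mm behind the grasp point. The pads swing forward as they close: fully open they stand 13 mm farther back than shut.
Start: joints at [1.213, 0.048, 0.099, 1.622, 0, 1.443], TCP at [119.594, 511.189, 231.312] pointing down, gripper open.
Joint ranges: [-2.91, 2.91], [-0.99, 1.94], [-1.21, 1.42], [-2.12, 2.29], [-1.49, 1.47], [-3.14, 3.14]. Speed limits (rad/s): [2.79, 2.79, 3.14, 3.14, 3.14, 3.14].

INTERFACE

Orientations are given as a unit quaternion [x, y, z, w].
In Python, from cell import status, optics, finish_job, manip gives the robot as it stands.
- The arm moves only by the tool arm_command, never from a script. Its argument "steps" is a list that holds one entry, the list of rows, each a list of 5 numbers: the finger opening in mm, from 0 to 85.4, then the shift along the world's x, y, z in mm, then the turn about the world's z in degrees. A call has 1 to 8 rows; each row is the pose to reach, as a shift and turn from the pose commanded when the call began; what a row does not reach only later rows make up. A row lasts 1/8 s, in which the tool goes at most 62.5 mm and 10.7 degrees, less where a joint would pass 70% of its speed; a pose out of reach is approached as far as the arm can. A call with a gripper value outside its range is refused whole. The fingers move at their own pace and stop on an object; "squeeze" is the grip in N (left out, the last holds). Time passes only in rows, so rows that repeat a pose let the fingers close. It gives the time, the measured TCP pose, the force and the opening at its end, in the units of the state.
- status.sense(): the state, without advancing time (a new reading comes with each control period).
- optics.grab_frame(name): name is "scene" or "top" or "wrist"; returns the picture (480x640x3 uint8, blue, green, red); there is no depth.
- optics.get_calibration(name): a dict with "vfov" (degrees; the focal length in pixels is half the picture's height over the tangent of half this angle, whatever the lens; pixels are square), "cx", "cy" (the principal point, pixels), "dist" ([k1, k2, p1, p2, k3] as OpenCV has them; the pictures are not rectified), "extrinsics" (4x4, takes a point from camera to world coordinates); the wrist camera has in their place "T_tool_cam" (4x4, takes a point from camera to tool coordinates, whose origin is the TCP and whose axes are the flange's). Camera axes: x right, y down, z forward; pixel columns grow to the right and rows downward; lengths in mm; the calibration is good to about 2 mm. A picture is of the moment at which its call begins: read the wrist's pose just before it. get_calibration takes no time and is no camera call.
- finish_job(): hands the job in, once; it reports no verdict.
The state is a dict: "time": time; "qpos": joint angles; "joint_vel": joint speeds; "joint_torque": joint torques, N m; "tcp_pos": TCP position; "tcp_rot": TCP orientation; "wrist_force": force on the tool from outside, world axes, zero at the start; "moment": the same for the moment, N m; "opening": finger opening in mm.
Only numpy, scipy, OpenCV 4.12 (cv2) and the standard library are available. Lean on these libraries where they do the work, as an engineer would, in place of code of your own. Each camera call takes 0.05 s, during which the arm holds its last target.

## Working session

There is one attempt and no reset: what is moved stays moved. The work goes in short steps, Python scripts to look and compute and a tool call to move; the robot and the scene stay as the last step left them, time stands still between calls to the robot, and variables do not carry over. Pictures are saved under pics/ and viewed, and the job is handed in when it is done.

Besides the shell and the picture viewer there is one more tool, called as name(argument=value, ...), one argument or row to a line, values as JSON. arm_command: Moves the arm, as the interface text tells. Its arguments: {"type":"object","properties":{"steps":{"type":"array","items":{"type":"array","items":{"type":"array","items":{"type":"number"}}}},"squeeze":{"type":"number"}},"required":["steps"]}

```bash
mkdir -p pics; ls
python3 - <<'E'
from cell import status, optics, manip
import cv2
s=status.sense(); print(s)
print(manip.grip_point_offset)
for n in ["scene","top","wrist"]:
    im=optics.grab_frame(n); cv2.imwrite(f"pics/{n}0.png",im)
    print(n,optics.get_calibration(n))
E
```

```text
pics
{'time': 0.0, 'qpos': array([ 1.21316563e+00,  4.87427078e-02,  9.75740742e-02,  1.62198268e+00,
       -1.03019184e-05,  1.44302000e+00]), 'joint_vel': array([-0.00050461, -0.00102337, -0.0008567 , -0.00079937, -0.00132675,
        0.00144372]), 'joint_torque': array([ 1.15958937e-04, -3.38786423e+01,  3.20014429e+01,  2.04662851e-02,
       -1.40096540e-04,  7.95484169e-06]), 'tcp_pos': array([119.40124557, 510.61381852, 230.10941928]), 'tcp_rot': array([ 1.14674269e-01,  9.93402449e-01, -1.14422172e-03, -2.77984539e-04]), 'wrist_force': array([ 0.22303973, -1.13334672, -0.04105152]), 'moment': array([ 0.00161186, -0.02224491, -0.00798889]), 'opening': 85.04246331705384}
-18.700000000000003
scene {'vfov': 42.97327996601937, 'cx': 311.85682332440786, 'cy': 246.33970443346425, 'dist': array([-0.18052828,  0.        ,  0.        ,  0.        ,  0.        ]), 'extrinsics': array([[-2.12645823e-01,  7.93607975e-01, -5.70059765e-01,
         1.13515806e+03],
       [ 9.77112878e-01,  1.76091294e-01, -1.19341024e-01,
         1.35051289e+02],
       [ 5.67257353e-03, -5.82390108e-01,
[... 473 characters left out ...]
+00],
       [ 4.55377269e-03, -1.70244590e-01, -9.85391314e-01,
         1.04636425e+03],
       [ 0.00000000e+00,  0.00000000e+00,  0.00000000e+00,
         1.00000000e+00]])}
wrist {'vfov': 67.83840104794396, 'cx': 323.1637453516634, 'cy': 240.38021206311984, 'dist': array([-0.02366852,  0.        ,  0.        ,  0.        ,  0.        ]), 'T_tool_cam': array([[ 2.00171941e-04, -9.51388737e-01, -3.07992582e-01,
         7.97098320e+01],
       [ 9.99999918e-01,  2.98745171e-04, -2.72898997e-04,
         5.05540248e-01],
       [ 3.51644329e-04, -3.07992502e-01,  9.51388719e-01,
        -1.43089295e+02],
       [ 0.00000000e+00,  0.00000000e+00,  0.00000000e+00,
         1.00000000e+00]])}
```

View pics/scene0.png

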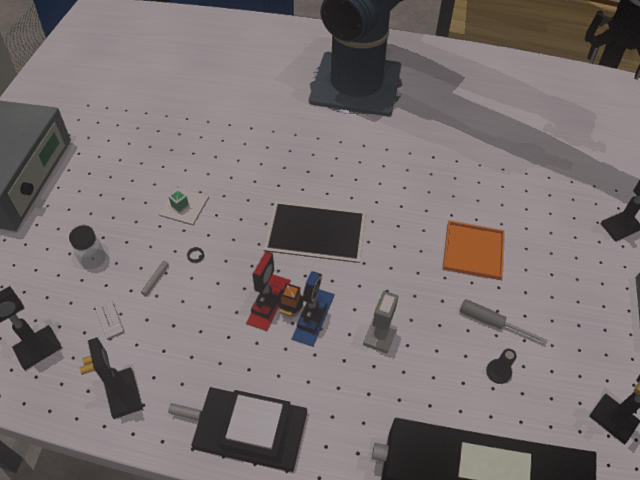

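View pics/top0.png

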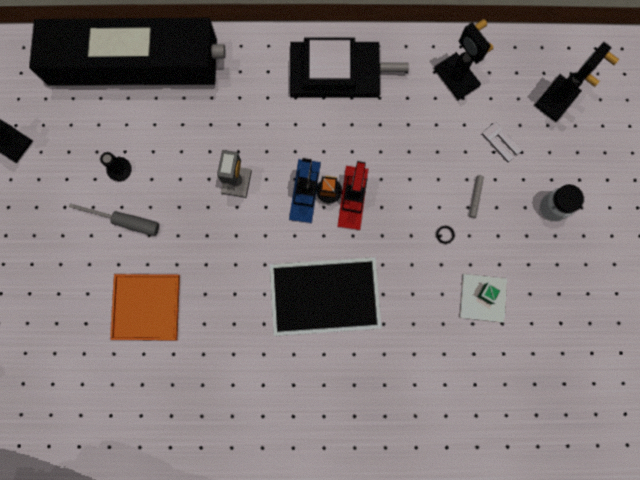

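View pics/wrist0.png

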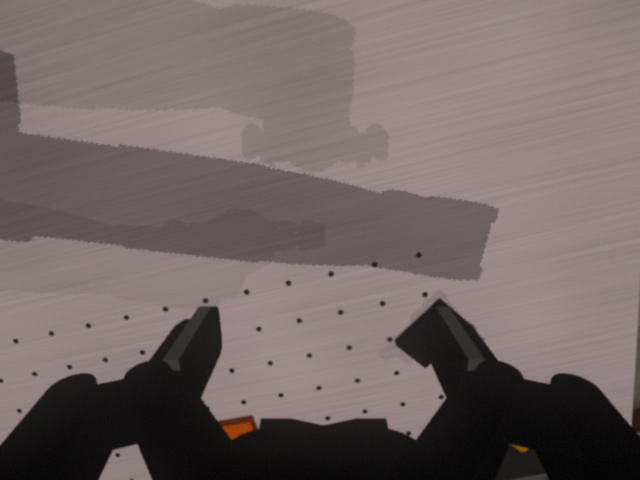

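The scene view shows the mounts at about (265,285) and (312,305), with the amber cube between them at (290,295). The green cube is at (178,201), the mat at (315,230), the tray at (474,250) and the detector at (383,320). In the top view the same objects are blue (305,190), red (353,195), cube (329,187), mat (325,296), tray (146,307), green (489,293). Next: enlarged crops and measurement helpers.

```bash
cat > h.py <<'E'
import numpy as np, cv2
from scipy.spatial.transform import Rotation as R
from cell import status, optics
def cal(n):
    c=optics.get_calibration(n); f=240/np.tan(np.radians(c["vfov"])/2)
    K=np.array([[f,0,c["cx"]],[0,f,c["cy"]],[0,0,1]])
    return c,K,np.array(c["dist"])
def grab(n):
    s=status.sense(); im=optics.grab_frame(n); c,K,d=cal(n)
    if n=="wrist":
        T=np.eye(4); T[:3,:3]=R.from_quat(s["tcp_rot"]).as_matrix(); T[:3,3]=s["tcp_pos"]; T=T@c["T_tool_cam"]
    else: T=c["extrinsics"]
    return im,(T,K,d)
def rays(px,V):
    T,K,d=V
    u=cv2.undistortPoints(np.array(px,float).reshape(-1,1,2),K,d).reshape(-1,2)
    r=np.c_[u,np.ones(len(u))]@T[:3,:3].T
    return T[:3,3],r
def onplane(px,V,z):
    o,r=rays(px,V); return o+r*((z-o[2])/r[:,2])[:,None]
def tri(p1,V1,p2,V2):
    o1,r1=rays([p1],V1);o2,r2=rays([p2],V2);a,b=r1[0],r2[0]
    t=np.linalg.lstsq(np.c_[a,-b],o2-o1,rcond=None)[0]
    A,B=o1+a*t[0],o2+b*t[1]; return (A+B)/2,np.linalg.norm(A-B)
def proj(P,V):
    T,K,d=V; Ti=np.linalg.inv(T)
    return cv2.projectPoints(np.array(P,float).reshape(-1,1,3),cv2.Rodrigues(Ti[:3,:3])[0],Ti[:3,3],K,d)[0].reshape(-1,2)
E
python3 - <<'E'
import cv2
im=cv2.imread("pics/top0.png"); cv2.imwrite("pics/tc.png",cv2.resize(im[140:240,210:390],None,fx=4.4,fy=4.4,interpolation=cv2.INTER_CUBIC))
im=cv2.imread("pics/scene0.png"); cv2.imwrite("pics/sc.png",cv2.resize(im[240:360,230:410],None,fx=4.4,fy=4.4,interpolation=cv2.INTER_CUBIC))
E
```

```text
(no output)
```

View pics/tc.png

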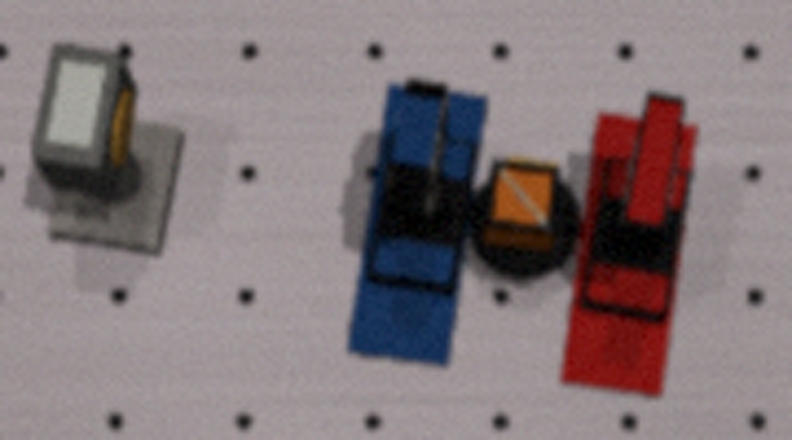

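View pics/sc.png

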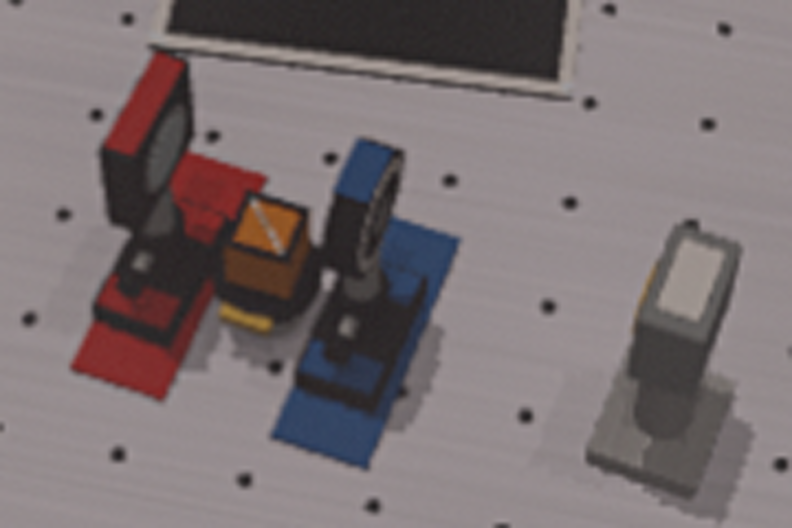

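```bash
cat > m1.py <<'E'
from h import *
im=cv2.imread("pics/top0.png"); c,K,d=cal("top"); V=(c["extrinsics"],K,d)
def show(n,px,z):
    P=onplane(px,V,z); m=P[:,:2].mean(0)
    e=P[:,:2]; s=[np.linalg.norm(e[i]-e[(i+1)%4]).round(1) for i in range(4)]
    a=[np.degrees(np.arctan2(*(e[(i+1)%4]-e[i])[::-1])).round(1) for i in range(4)]
    print(n,m.round(1),s,a)
f=lambda L:[(x/4.4+210-.4,y/4.4+140-.4) for x,y in L]
show("redpad",f([(598,113),(697,127),(661,395),(562,382)]),3)
show("bluepad",f([(388,84),(488,96),(448,365),(349,352)]),3)
show("redstripe",f([(648,95),(685,98),(663,224),(628,222)]),125)
show("bluestripe?",f([(408,80),(446,80),(434,165),(402,165)]),125)
show("amber",f([(497,163),(557,163),(552,226),(492,224)]),63)
show("detbase",f([(105,115),(184,128),(160,254),(50,236)]),12)
hsv=cv2.cvtColor(im,cv2.COLOR_BGR2HSV)
def rect(n,m,z):
    cs=cv2.findContours(m.astype(np.uint8),cv2.RETR_EXTERNAL,cv2.CHAIN_APPROX_NONE)[0]
    b=max(cs,key=cv2.contourArea); show(n,cv2.boxPoints(cv2.minAreaRect(b)),z)
H,S,Vv=cv2.split(hsv)
m=(H<20)&(S>150)&(Vv>100); m[:,:100]=0;m[:,200:]=0; m[:250]=0; rect("tray",m,12)
m=np.zeros(H.shape,bool); m[245:345,262:390]=(Vv<70)[245:345,262:390]; rect("mat",m,3)
m=np.zeros(H.shape,bool); m[260:330,450:520]=((H>45)&(H<90)&(S>60))[260:330,450:520]; rect("green",m,30)
E
python3 m1.py
```

```text
redpad [614.2 -49.9] [np.float64(39.6), np.float64(109.0), np.float64(38.8), np.float64(109.4)] [np.float64(-98.3), np.float64(171.8), np.float64(82.4), np.float64(-7.8)]
bluepad [626.2  33.1] [np.float64(40.0), np.float64(109.7), np.float64(38.9), np.float64(109.4)] [np.float64(-97.1), np.float64(171.8), np.float64(82.4), np.float64(-7.6)]
redstripe [618.8 -52.5] [np.float64(13.0), np.float64(46.1), np.float64(12.2), np.float64(46.4)] [np.float64(-94.7), np.float64(169.7), np.float64(86.7), np.float64(-9.2)]
bluestripe? [632.1  29. ] [np.float64(13.3), np.float64(31.0), np.float64(11.1), np.float64(30.8)] [np.float64(-90.0), np.float64(172.4), np.float64(90.0), np.float64(-3.6)]
amber [622.4  -7.6] [np.float64(22.3), np.float64(24.2), np.float64(22.2), np.float64(23.4)] [np.float64(-90.0), np.float64(175.3), np.float64(88.1), np.float64(-4.6)]
detbase [640.1 147.7] [np.float64(31.6), np.float64(51.4), np.float64(43.6), np.float64(52.8)] [np.float64(-99.7), np.float64(170.6), np.float64(80.5), np.float64(-22.5)]
tray [424.9 298.9] [np.float64(108.3), np.float64(112.3), np.float64(108.0), np.float64(110.4)] [np.float64(2.0), np.float64(-90.9), np.float64(-179.0), np.float64(89.2)]
mat [444.1  -1.2] [np.float64(168.6), np.float64(106.2), np.float64(165.9), np.float64(105.9)] [np.float64(-86.1), np.float64(-176.9), np.float64(93.8), np.float64(4.5)]
green [ 447.2 -275.9] [np.float64(19.6), np.float64(19.5), np.float64(19.6), np.float64(19.5)] [np.float64(-33.0), np.float64(-121.6), np.float64(146.8), np.float64(58.5)]
```

Rough layout: the seat is near (620,-8) and the line's y axis is at about 82°. I'll move the wrist camera over the line to measure more closely.

arm_command(
  steps=[
    [[85,43,-41,2,0.6],[85,86,-82,5,1.2],[85,129,-123,8,1.8],[85,172,-164,10,2.4],[85,215,-205,12,3],[85,258,-246,14,4],[85,301,-287,16,5],[85,344,-328,20,5]],
  ],
)

```text
time: 1.15
tcp_pos: [464.5, 181.6, 250.9]
tcp_rot: [0.071, 0.997, 0.0, -0.0]
wrist_force: [-0.1, 1.1, -0.1]
opening: 85.1
```

arm_command(
  steps=[
    [[85,40,-40,0,0],[85,80,-80,0,0],[85,120,-120,0,0],[85,160,-160,0,0],[85,190,-190,0,0],[85,190,-190,0,0],[85,190,-190,0,0]],
  ],
)

```text
time: 2.02
tcp_pos: [653.1, -6.5, 250.7]
tcp_rot: [0.071, 0.997, 0.0, -0.001]
wrist_force: [0.1, 0.7, -0.4]
opening: 84.6
```

Run:
```python
from h import *
im,V=grab("wrist"); s=status.sense(); print(s["time"],s["tcp_pos"],s["tcp_rot"])
cv2.imwrite("pics/w1.png",im); np.savez("w1.npz",T=V[0],K=V[1],d=V[2])
```

```text
2.075 [652.98610122  -5.99573109 251.42065829] [ 7.08621807e-02  9.97486039e-01  2.36932605e-04 -3.11583130e-04]
```

View pics/w1.png

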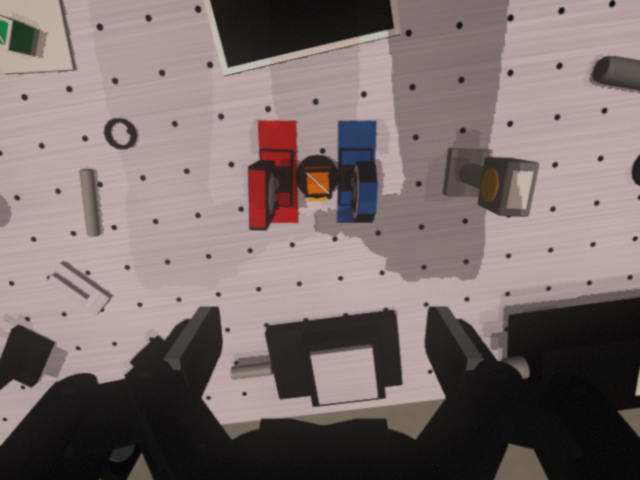

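The wrist view shows the red pad at about (278,172), the blue pad at (357,172), the amber cube at (317,183), the detector at (490,180) and the mat at the top. I'll take a second, lower view for height.

arm_command(
  steps=[
    [[85,0,-25,-20,0],[85,0,-45,-40,0],[85,0,-45,-60,0],[85,0,-45,-60,0],[85,0,-45,-60,0]],
  ],
)

```text
time: 2.7
tcp_pos: [653.6, -50.8, 192.9]
tcp_rot: [0.07, 0.998, -0.0, 0.001]
wrist_force: [0.8, -0.3, 0.6]
opening: 84.9
```

Run:
```python
from h import *
im,V=grab("wrist"); s=status.sense(); print(s["time"],s["tcp_pos"],s["tcp_rot"])
cv2.imwrite("pics/w2.png",im); np.savez("w2.npz",T=V[0],K=V[1],d=V[2])
a=cv2.imread("pics/w1.png")[110:240,235:385]
cv2.imwrite("pics/w1c.png",cv2.resize(a,None,fx=4.5,fy=4.5,interpolation=cv2.INTER_CUBIC))
cv2.imwrite("pics/w2v.png",im)
```

```text
2.75 [653.93542215 -50.93059539 193.23363777] [ 7.05703433e-02  9.97505985e-01 -8.44261068e-05  1.27660494e-03]
```

View pics/w1c.png

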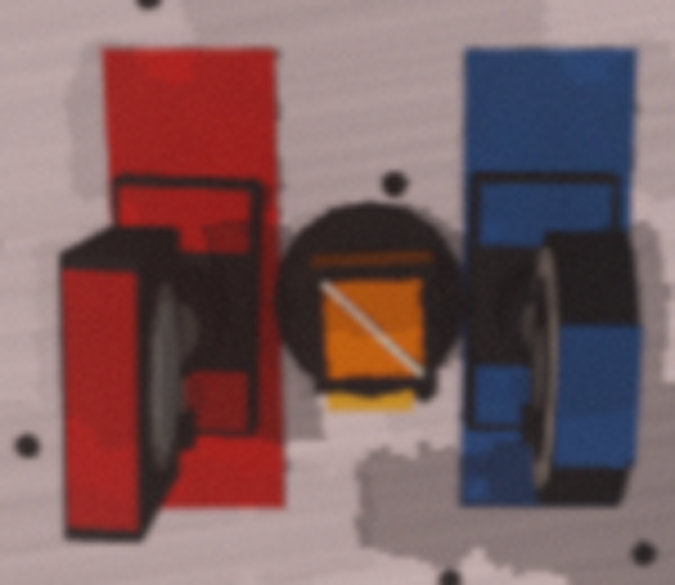

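View pics/w2v.png

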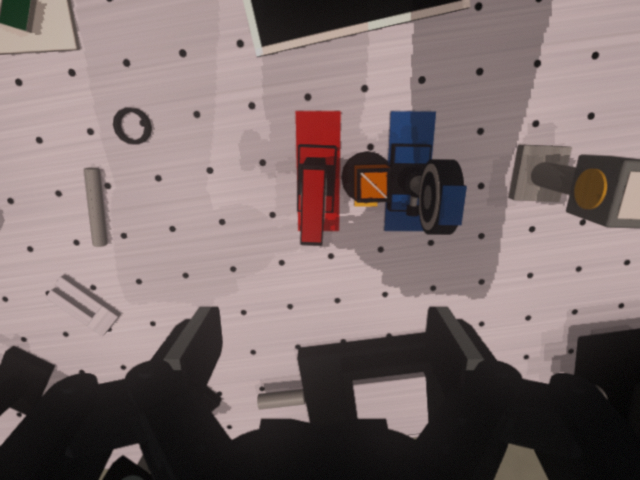

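Run:
```python
import cv2
a=cv2.imread("pics/w2.png")[100:255,280:480]
cv2.imwrite("pics/w2c.png",cv2.resize(a,None,fx=4,fy=3.85 if 0 else 4,interpolation=cv2.INTER_CUBIC)[:600])
```

```text
(no output)
```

View pics/w2c.png

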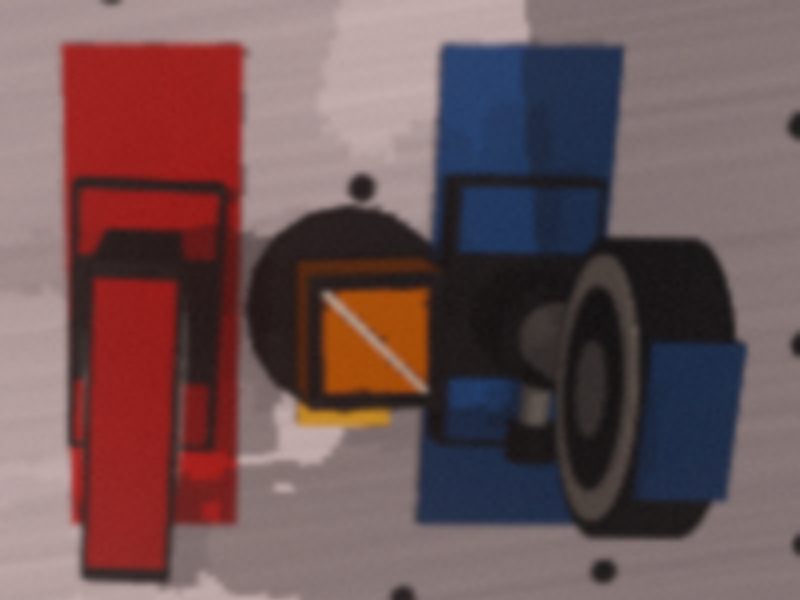

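```bash
cat > m2.py <<'E'
from h import *
def L(n): z=np.load(n); return (z["T"],z["K"],z["d"])
V1,V2=L("w1.npz"),L("w2.npz")
f1=lambda p:[(x/4.5+235-.39,y/4.5+110-.39) for x,y in p]
f2=lambda p:[(x/4+280-.37,y/4+100-.37) for x,y in p]
def both(n,a,b):
    a,b=f1(a),f2(b)
    P=np.array([tri(p,V1,q,V2)[0] for p,q in zip(a,b)]); e=[tri(p,V1,q,V2)[1] for p,q in zip(a,b)]
    print(n,"tri mean",P.mean(0).round(1),"z",P[:,2].round(0),"gap",np.round(e,1))
def pl(n,p,f,V,z):
    P=onplane(f(p),V,z)[:,:2]
    d=[(np.linalg.norm(P[i]-P[i-1]).round(1),(np.degrees(np.arctan2(*(P[i]-P[i-1])[::-1]))%180).round(1)) for i in range(len(P))]
    print(n,"c",P.mean(0).round(1),"diag",((P[0]+P[2])/2).round(1),((P[1]+P[-1])/2).round(1),[tuple(map(float,x)) for x in d])
rs1,rs2=[(62,268),(138,270),(140,528),(66,530)],[(93,278),(178,280),(168,570),(84,568)]
bs1,bs2=[(558,325),(640,325),(632,465),(553,465)],[(652,343),(746,343),(727,499),(637,498)]
am1,am2=[(322,280),(424,280),(424,378),(327,378)],[(322,288),(430,288),(430,396),(322,396)]
both("red",rs1,rs2);both("blue",bs1,bs2);both("amber",am1,am2)
both("redpad",[(103,48),(277,48),(284,507)],[(62,44),(243,44),(236,522)])
both("bluepad",[(466,48),(636,48),(461,507)],[(441,44),(623,44),(416,522)])
for n,a,b,z in [("red",rs1,rs2,125),("blue",bs1,bs2,125),("amber",am1,am2,63)]:
    pl(n+"1",a,f1,V1,z);pl(n+"2",b,f2,V2,z)
pl("rpad1",[(103,48),(277,48),(284,507)],f1,V1,3)
pl("rpad2",[(62,44),(243,44),(236,522),(72,522)],f2,V2,3)
pl("bpad1",[(636,48),(466,48),(461,507)],f1,V1,3)
pl("bpad2",[(623,44),(441,44),(416,522)],f2,V2,3)
pl("rbase2",[(73,180),(228,187),(211,446),(70,440)],f2,V2,15)
pl("bbase1",[(472,174),(622,174),(0,0),(466,430)][:2]+[(466,430)],f1,V1,15)
pl("seat1",[(277,298),(371,203),(463,298),(371,393)],f1,V1,30)
E
python3 m2.py
```

```text
red tri mean [620.2 -52.1 125.3] z [125. 124. 127. 125.] gap [0.4 0.3 0.4 0.1]
blue tri mean [630.5  30.7 127.6] z [126. 128. 129. 128.] gap [0.2 0.1 0.  0.1]
amber tri mean [624.   -6.9  61.7] z [61. 59. 66. 61.] gap [0.1 0.1 0.4 0.5]
redpad tri mean [ 5.993e+02 -4.070e+01 -1.000e-01] z [ 0. -3.  3.] gap [0.2 0.  0.1]
bluepad tri mean [609.8  29.5  -1. ] z [-3.  3. -3.] gap [0.2 0.2 0.1]
red1 c [620.2 -52.2] diag [620. -52.] [620.3 -52.3] [(45.1, 169.1), (12.6, 80.2), (44.4, 169.5), (12.9, 83.4)]
red2 c [620.4 -52.2] diag [620.5 -52. ] [620.4 -52.3] [(44.6, 169.1), (12.4, 80.6), (44.6, 170.0), (13.1, 80.5)]
blue1 c [631.  31.] diag [631.  31.] [631.  31.] [(24.0, 171.5), (13.7, 81.9), (24.0, 171.1), (13.6, 81.9)]
blue2 c [631.3  31.6] diag [631.3  31.6] [631.2  31.7] [(23.8, 172.2), (14.0, 82.1), (24.0, 171.9), (13.9, 81.3)]
amber1 c [623.8  -6.8] diag [623.8  -6.9] [623.8  -6.6] [(20.2, 174.0), (20.8, 81.8), (20.2, 172.1), (20.2, 81.8)]
amber2 c [623.9  -7. ] diag [623.9  -6.9] [623.9  -7.1] [(20.7, 173.7), (20.5, 82.0), (20.8, 175.0), (20.9, 82.0)]
rpad1 c [599.4 -40.4] diag [616.5 -49.8] [619.4 -29.8] [(116.8, 11.6), (40.3, 81.7), (109.8, 171.5)]
rpad2 c [616.5 -49.9] diag [616.5 -49.9] [616.5 -49.9] [(109.5, 171.8), (39.8, 81.9), (109.5, 171.9), (39.8, 81.9)]
bpad1 c [609.4  29.4] diag [628.4  33.3] [625.7  13.8] [(116.6, 152.2), (39.3, 81.9), (109.8, 171.9)]
bpad2 c [609.1  28.9] diag [628.1  32.9] [625.4  13. ] [(116.9, 151.9), (40.2, 82.2), (109.6, 172.0)]
rbase2 c [619.6 -52. ] diag [619.5 -52.3] [619.7 -51.6] [(58.0, 170.0), (33.8, 79.4), (58.0, 168.7), (32.5, 79.4)]
bbase1 c [620.2  27.2] diag [628.4  14.3] [630.8  31.3] [(59.8, 171.2), (34.4, 81.9), (69.3, 141.5)]
seat1 c [621.8  -7.8] diag [621.6  -7.9] [622.   -7.7] [(30.2, 36.0), (29.8, 126.3), (29.3, 36.4), (30.0, 127.9)]
```

Triangulated tops: red 125, blue 127 and amber 62 mm, which agrees with the text. Red mount is at (620.2,-52.2), turned about -2° off the line. Blue mount is at (631,31.3). The pads are at (616.5,-50) and (628.3,33.1), and the seat is at about (622,-8). Grasping red now.

arm_command(
  steps=[
    [[50,-17,0,0,-2],[50,-33,0,0,-2],[50,-33,0,-35,-2],[50,-33,0,-70,-2],[50,-33,0,-100,-2],[50,-33,0,-109,-2],[50,-33,0,-109,-2]],
  ],
)

```text
time: 3.62
tcp_pos: [620.9, -51.6, 83.0]
tcp_rot: [0.088, 0.996, -0.0, 0.0]
wrist_force: [0.2, -0.6, -0.1]
opening: 50.0
```

arm_command(
  steps=[
    [[8,0,0,0,0],[8,0,0,0,0],[8,0,0,0,0],[8,0,0,0,0],[8,0,0,0,0]],
  ],
  squeeze=45,
)

```text
time: 4.25
tcp_pos: [621.9, -52.4, 84.3]
tcp_rot: [0.089, 0.996, -0.0, 0.002]
wrist_force: [0.5, -1.7, 6.3]
opening: 13.7
```

arm_command(
  steps=[
    [[8,0,0,12,0],[8,0,0,30,0],[8,0,0,48,0],[8,0,0,55,0],[8,-15,0,55,0],[8,-40,0,55,0],[8,-65,1,55,0],[8,-90,2,55,0]],
  ],
)

```text
time: 5.25
tcp_pos: [529.8, -49.7, 137.5]
tcp_rot: [0.089, 0.996, 0.0, -0.0]
wrist_force: [-0.1, 0.3, -2.9]
opening: 13.3
```

arm_command(
  steps=[
    [[8,-25,1,0,0],[8,-50,1,0,0],[8,-75,2,0,0],[8,-85,2,0,0],[8,-87,2,0,0],[8,-87,2,-20,0],[8,-87,2,-38,0],[8,-87,2,-46,0]],
  ],
)

```text
time: 6.25
tcp_pos: [442.9, -47.6, 89.5]
tcp_rot: [0.089, 0.996, 0.0, -0.001]
wrist_force: [-0.8, 0.7, -3.7]
opening: 13.9
```

Run:
```python
from h import *
s=status.sense(); print(s["time"],s["tcp_pos"],s["wrist_force"],s["opening"])
im,_=grab("scene"); cv2.imwrite("pics/s1.png",cv2.resize(im[180:370,160:420],None,fx=3,fy=3))
```

```text
6.25 [442.9002027  -47.56117019  89.52206176] [-0.80183428  0.65825194 -3.74636168] 13.87674766508329
```

View pics/s1.png

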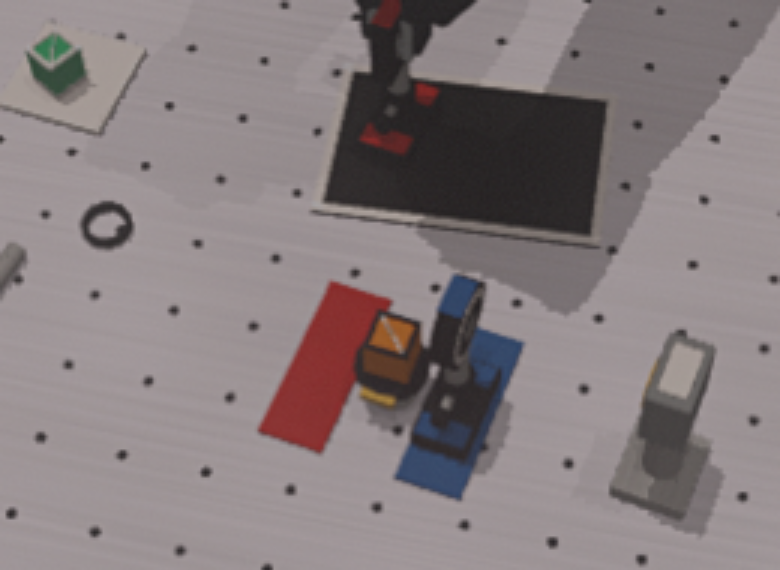

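The picture shows red upright over the left half of the mat, its base around (390,120) in the crop. Blue, the cube and the detector have not moved. Lowering the last few mm.

arm_command(
  steps=[
    [[8,0,0,-3,0],[8,0,0,-6,0],[8,0,0,-7,0],[8,0,0,-8,0],[8,0,0,-8,0]],
  ],
)

```text
time: 6.92
tcp_pos: [443.9, -47.9, 84.3]
tcp_rot: [0.089, 0.996, -0.0, 0.001]
wrist_force: [-2.1, -0.0, 2.9]
opening: 13.6
```

arm_command(
  steps=[
    [[50,0,0,0,0],[50,0,0,0,0],[50,0,0,0,0],[50,0,0,20,0],[50,0,0,50,0],[50,0,0,85,0],[50,25,10,100,1],[50,60,25,100,2]],
  ],
)

```text
time: 7.92
tcp_pos: [505.5, -23.2, 186.0]
tcp_rot: [0.072, 0.997, -0.0, 0.002]
wrist_force: [0.4, -0.1, -0.5]
opening: 49.9
```

arm_command(
  steps=[
    [[50,35,15,0,0],[50,70,30,0,0],[50,105,45,0,0],[50,125,54,0,0],[50,127,54,0,0],[50,127,54,0,0],[50,127,54,0,0]],
  ],
)

```text
time: 8.8
tcp_pos: [629.9, 30.8, 183.6]
tcp_rot: [0.071, 0.997, -0.0, -0.0]
wrist_force: [0.1, 0.1, 0.4]
opening: 50.1
```

Run:
```python
from h import *
s=status.sense(); print(s["time"],s["tcp_pos"],s["tcp_rot"],s["wrist_force"],s["opening"])
im,_=grab("top"); cv2.imwrite("pics/t1.png",cv2.resize(im[130:350,200:400],None,fx=2.7,fy=2.7))
```

```text
8.8 [629.92148614  30.75668158 183.61688515] [ 7.14830805e-02  9.97441807e-01 -7.47453381e-05 -6.93658726e-05] [0.11170656 0.11928677 0.37939528] 50.08040803170141
```

View pics/t1.png

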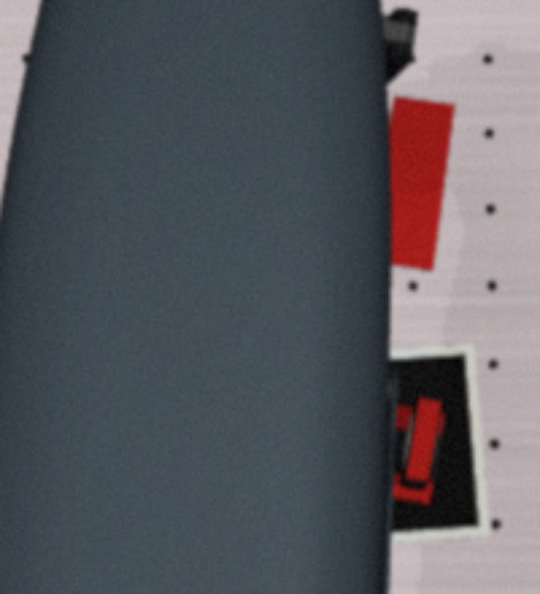

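Red stands on the right side of the mat at (425,440), and the arm hides the rest. Now descending on blue.

arm_command(
  steps=[
    [[50,1,0.5,-30,0],[50,1,0.5,-65,0],[50,1,0.5,-92,0],[50,1,0.5,-101,0],[50,1,0.5,-101,0]],
  ],
)

```text
time: 9.48
tcp_pos: [631.1, 31.5, 82.3]
tcp_rot: [0.071, 0.997, -0.0, -0.0]
wrist_force: [0.4, 0.2, 0.4]
opening: 50.0
```

arm_command(
  steps=[
    [[8,0,0,0,0],[8,0,0,0,0],[8,0,0,0,0],[8,0,0,0,0],[8,0,0,0,0]],
  ],
)

```text
time: 10.1
tcp_pos: [632.8, 31.3, 84.1]
tcp_rot: [0.071, 0.997, -0.0, 0.002]
wrist_force: [0.2, -1.3, 5.4]
opening: 13.4
```

arm_command(
  steps=[
    [[8,0,0,12,0],[8,0,0,30,0],[8,0,0,48,0],[8,0,0,55,0],[8,-15,1,55,0],[8,-40,3,55,0],[8,-65,5,55,0],[8,-90,6,55,0]],
  ],
)

```text
time: 11.1
tcp_pos: [540.8, 37.8, 137.5]
tcp_rot: [0.071, 0.997, 0.0, -0.0]
wrist_force: [0.2, 0.8, -4.1]
opening: 13.5
```

arm_command(
  steps=[
    [[8,-25,2,0,0],[8,-50,4,0,0],[8,-75,6,0,0],[8,-93,7,0,0],[8,-97,8,0,0],[8,-97,8,-20,0],[8,-97,8,-38,0],[8,-97,8,-47,0]],
  ],
)

```text
time: 12.1
tcp_pos: [443.9, 45.7, 88.7]
tcp_rot: [0.071, 0.997, -0.0, -0.001]
wrist_force: [0.9, -0.6, -2.2]
opening: 13.5
```

arm_command(
  steps=[
    [[8,0,0,-3,0],[8,0,0,-6,0],[8,0,0,-7,0],[8,0,0,-7.5,0],[8,0,0,-7.5,0]],
  ],
)

```text
time: 12.72
tcp_pos: [445.1, 45.6, 84.1]
tcp_rot: [0.071, 0.997, -0.0, 0.001]
wrist_force: [-2.3, -0.2, 5.1]
opening: 13.7
```

arm_command(
  steps=[
    [[50,0,0,0,0],[50,0,0,0,0],[50,0,0,0,0],[50,0,0,20,0],[50,0,0,50,0],[50,0,0,85,0],[80,25,-6,105,0],[85,65,-15,105,0]],
  ],
)

```text
time: 13.72
tcp_pos: [511.6, 30.7, 190.9]
tcp_rot: [0.071, 0.997, 0.0, 0.003]
wrist_force: [0.2, 1.0, -0.2]
opening: 83.3
```

arm_command(
  steps=[
    [[85,45,-12,0,0],[85,90,-24,0,0],[85,130,-34,0,0],[85,145,-38,0,0],[85,145,-38,0,0],[85,145,-38,0,0],[85,145,-38,0,0]],
  ],
)

```text
time: 14.6
tcp_pos: [653.9, -6.9, 188.3]
tcp_rot: [0.071, 0.997, 0.0, 0.0]
wrist_force: [-0.0, 0.3, -0.1]
opening: 84.8
```

Run:
```python
from h import *
s=status.sense(); print(s["time"],s["tcp_pos"],s["tcp_rot"])
im,V=grab("wrist"); np.savez("w3.npz",T=V[0],K=V[1],d=V[2]); cv2.imwrite("pics/w3.png",im)
cv2.imwrite("pics/w3c.png",cv2.resize(im[95:245,225:415],None,fx=4,fy=4,interpolation=cv2.INTER_CUBIC))
im,V=grab("scene"); cv2.imwrite("pics/s2.png",im)
```

```text
14.6 [653.9207124   -6.93297193 188.30269659] [7.10078550e-02 9.97475753e-01 1.59069612e-05 7.58733144e-05]
```

View pics/w3.png

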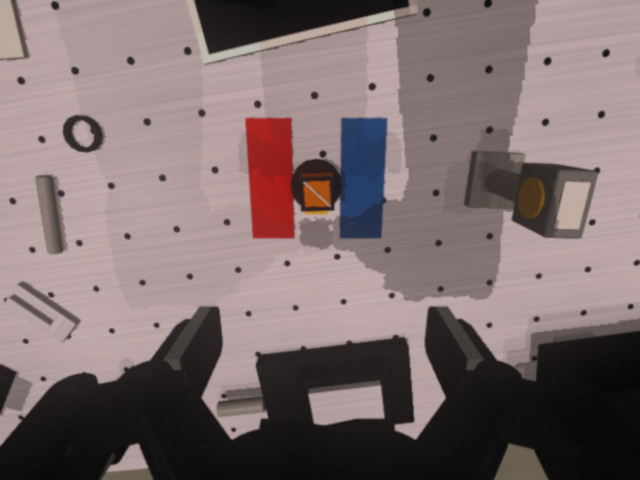

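View pics/w3c.png

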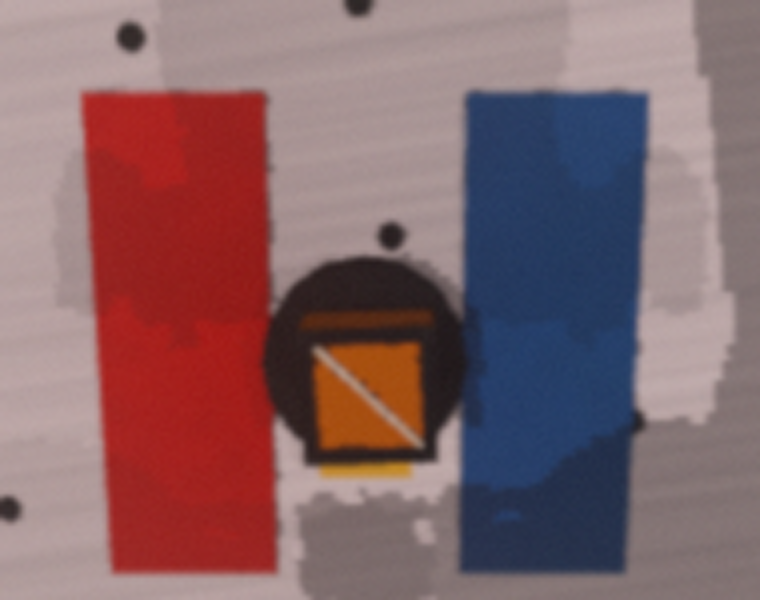

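View pics/s2.png

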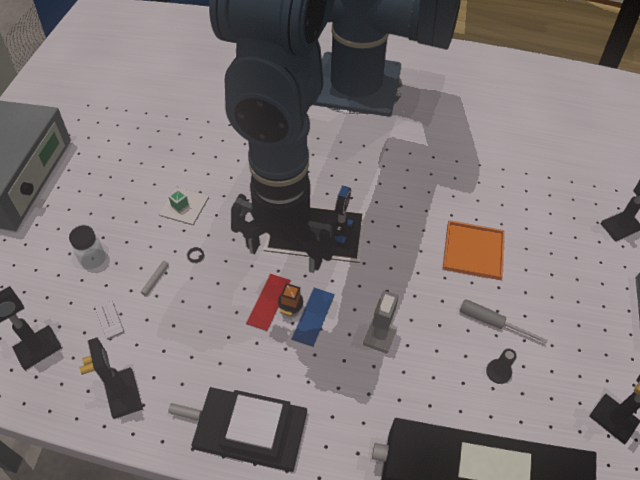

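Both pads are now bare and blue stands upright on the mat at (343,215) in the scene view. In the wrist crop the seat is centred near (365,357).

Run:
```python
from h import *
z=np.load("w3.npz"); V=(z["T"],z["K"],z["d"])
f=lambda p:[(x/4+225-.37,y/4+95-.37) for x,y in p]
def q(n,p,h):
    P=onplane(f(p),V,h)[:,:2]; print(n,P.mean(0).round(1),[float((np.degrees(np.arctan2(*(P[i]-P[i-1])[::-1]))%180).round(1)) for i in range(len(P))])
q("red",[(82,93),(266,93),(277,572),(113,572)],3)
q("blue",[(466,93),(649,93),(625,572),(460,572)],3)
q("seat",[(265,357),(365,257),(465,357),(365,457)],30)
q("amber",[(313,342),(423,341),(425,450),(320,450)],63)
```

```text
red [616.6 -49.7] [172.0, 81.7, 171.7, 81.9]
blue [628.4  33.3] [172.0, 82.0, 171.9, 81.9]
seat [621.4  -8. ] [36.0, 126.1, 37.3, 127.3]
amber [623.7  -6.7] [174.6, 82.4, 173.3, 81.9]
```

arm_command(
  steps=[
    [[60,-15,0,0,1],[60,-30,0,-20,1],[60,-30,0,-55,1],[60,-30,0,-90,1],[60,-30,0,-125,1],[60,-30,0,-148,1],[60,-30,0,-152,1],[60,-30,0,-152,1]],
  ],
)

```text
time: 15.7
tcp_pos: [624.8, -7.3, 36.6]
tcp_rot: [0.062, 0.998, -0.0, 0.0]
wrist_force: [0.0, -0.1, 0.4]
opening: 60.2
```

arm_command(
  steps=[
    [[20,0,0,0,0],[20,0,0,0,0],[20,0,0,0,0],[20,0,0,0,0],[20,0,0,0,0]],
  ],
  squeeze=30,
)

```text
time: 16.32
tcp_pos: [625.9, -7.4, 37.6]
tcp_rot: [0.062, 0.998, -0.0, 0.002]
wrist_force: [-0.3, 0.9, 4.6]
opening: 25.6
```

arm_command(
  steps=[
    [[20,0,0,12,0],[20,0,0,35,0],[20,0,0,65,0],[20,0,0,95,0],[20,0,0,120,0],[20,0,0,135,0],[20,-25,0,140,0],[20,-55,5,140,0]],
  ],
)

```text
time: 17.32
tcp_pos: [569.2, -2.5, 175.7]
tcp_rot: [0.063, 0.998, -0.0, -0.0]
wrist_force: [0.5, -0.5, -0.9]
opening: 25.7
```

arm_command(
  steps=[
    [[20,-15,25,0,0],[20,-35,65,0,0],[20,-55,108,0,2],[20,-75,151,0,4],[20,-95,194,0,6],[20,-115,237,0,7],[20,-135,275,0,7],[20,-144,298,0,7]],
  ],
)

```text
time: 18.32
tcp_pos: [423.8, 297.1, 175.2]
tcp_rot: [0.0, 1.0, -0.0, -0.001]
wrist_force: [-0.0, 0.7, -0.3]
opening: 25.7
```

arm_command(
  steps=[
    [[20,0,3,-10,0],[20,0,3,-40,0],[20,0,3,-80,0],[20,0,3,-110,0],[20,0,3,-135,0],[20,0,3,-147,0],[20,0,3,-149,0],[20,0,3,-149,0]],
  ],
)

```text
time: 19.32
tcp_pos: [426.3, 298.8, 27.6]
tcp_rot: [0.002, 1.0, 0.0, 0.001]
wrist_force: [0.0, 0.2, -0.6]
opening: 25.5
```

Run:
```python
from h import *
s=status.sense(); print(s["time"],s["tcp_pos"],s["wrist_force"],s["opening"])
im,V=grab("scene"); cv2.imwrite("pics/s3.png",cv2.resize(im[130:330,380:580],None,fx=3,fy=3))
```

```text
19.325 [426.3494574  298.75671493  27.63727367] [ 0.00552823  0.18348086 -0.57013274] 25.48891520076887
```

View pics/s3.png

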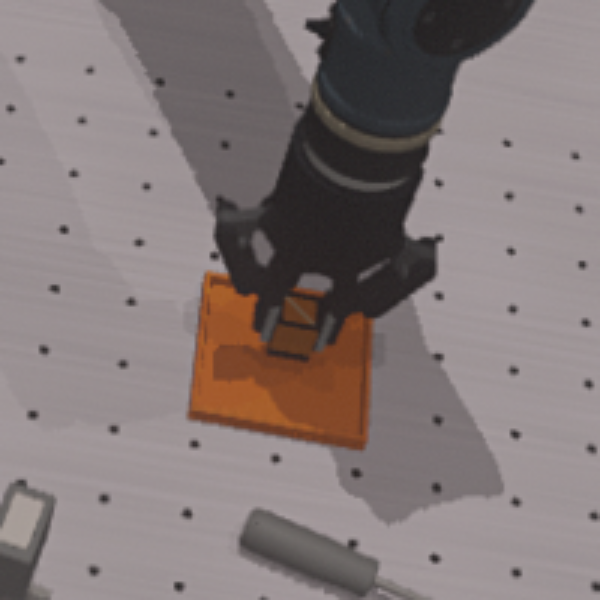

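The cube is held upright over the tray. Lowering about 16 mm.

arm_command(
  steps=[
    [[20,0,0,-6,0],[20,0,0,-12,0],[20,0,0,-15,0],[20,0,0,-17,0],[20,0,0,-17,0],[20,0,0,-17,0]],
  ],
)

```text
time: 20.12
tcp_pos: [425.3, 298.6, 11.6]
tcp_rot: [0.001, 1.0, -0.0, -0.0]
wrist_force: [-3.8, -1.8, 9.3]
opening: 25.4
```

arm_command(
  steps=[
    [[45,0,0,0,0],[45,0,0,0,0],[45,0,0,0,0],[45,0,0,25,0],[45,0,0,75,0],[45,0,0,130,0],[60,0,-20,175,0],[85,5,-65,190,0]],
  ],
)

```text
time: 21.12
tcp_pos: [432.3, 234.7, 203.7]
tcp_rot: [-0.0, 1.0, 0.001, 0.003]
wrist_force: [0.7, 0.5, -0.8]
opening: 75.7
```

arm_command(
  steps=[
    [[85,5,-55,0,0],[85,10,-110,0,0],[85,15,-165,0,0],[85,20,-220,0,0],[85,25,-275,0,0],[85,30,-330,0,0],[85,35,-385,0,0],[85,40,-440,0,0]],
  ],
)

```text
time: 22.12
tcp_pos: [470.5, -208.2, 199.6]
tcp_rot: [0.002, 1.0, 0.0, 0.0]
wrist_force: [1.1, -1.2, 0.1]
opening: 84.8
```

arm_command(
  steps=[
    [[85,10,-45,0,0],[85,15,-68,0,0],[85,15,-70,0,0],[85,15,-70,0,0],[85,15,-70,0,0]],
  ],
)

```text
time: 22.75
tcp_pos: [485.6, -275.2, 199.9]
tcp_rot: [0.001, 1.0, 0.0, -0.0]
wrist_force: [-0.2, 0.4, 0.6]
opening: 85.2
```

Run:
```python
from h import *
s=status.sense(); print(s["time"],s["tcp_pos"],s["tcp_rot"])
im,V=grab("wrist"); np.savez("w4.npz",T=V[0],K=V[1],d=V[2]); cv2.imwrite("pics/w4.png",im)
im,V=grab("scene"); cv2.imwrite("pics/s4.png",im)
```

```text
22.75 [ 485.56151116 -275.20611776  199.94467189] [ 8.34732159e-04  9.99999637e-01  1.67321169e-04 -2.00524708e-05]
```

View pics/w4.png

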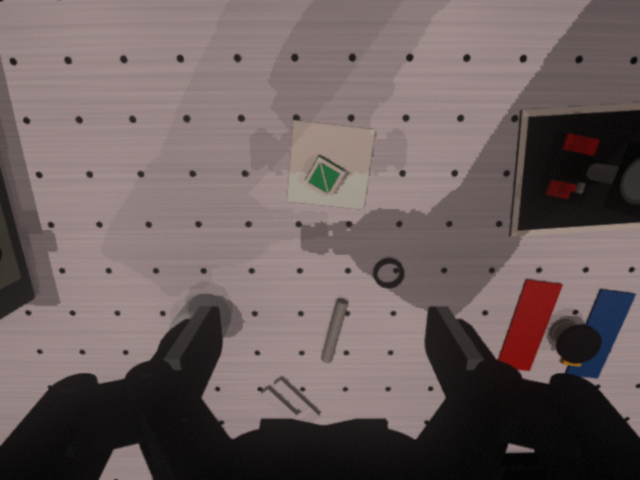

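View pics/s4.png

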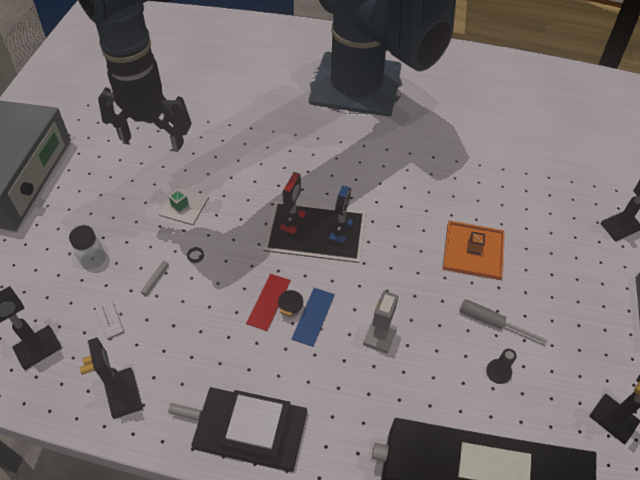

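Amber sits upright in the tray at (476,243) and both mounts stand on the mat at (291,205) and (342,215). In the wrist view the green cube is at (325,175).

Run:
```python
from h import *
z=np.load("w4.npz"); V=(z["T"],z["K"],z["d"]); c,K,d=cal("top"); VT=(c["extrinsics"],K,d)
im=cv2.imread("pics/w4.png"); it=cv2.imread("pics/top0.png")
cv2.imwrite("pics/w4c.png",cv2.resize(im[145:205,290:365],None,fx=8,fy=8,interpolation=cv2.INTER_CUBIC))
def g(im,vmin):
    h=cv2.cvtColor(im,cv2.COLOR_BGR2HSV); m=((h[...,0]>50)&(h[...,0]<95)&(h[...,1]>90)&(h[...,2]>vmin)).astype(np.uint8)
    cs=cv2.findContours(m,cv2.RETR_EXTERNAL,cv2.CHAIN_APPROX_NONE)[0]; return m,cs
for vm in (60,100):
    m,cs=g(im[140:210,285:380],vm); b=max(cs,key=cv2.contourArea); r=cv2.minAreaRect(b); print(r)
    box=cv2.boxPoints(r)+[285,140]; P=onplane(box,V,39)[:,:2]; print(P.mean(0),[np.degrees(np.arctan2(*(P[i]-P[i-1])[::-1])).round(1) for i in range(4)],[np.linalg.norm(P[i]-P[i-1]).round(1) for i in range(4)])
    m,cs=g(it[270:320,465:510],vm); b=max(cs,key=cv2.contourArea); bt=cv2.boxPoints(cv2.minAreaRect(b))+[465,270]
    print(bt.mean(0),tri(box.mean(0),V,bt.mean(0),VT))
```

```text
((46.64706802368164, 35.58823776245117), (24.73863410949707, 13.096923828125), 75.96376037597656)
[ 446.85431384 -267.32281932] [np.float64(-165.9), np.float64(103.8), np.float64(14.7), np.float64(-75.9)] [np.float64(20.9), np.float64(11.0), np.float64(20.8), np.float64(11.2)]
[491.72307968 292.48461509] (array([ 444.54947821, -267.85913552,   58.26972681]), np.float64(0.7643127708835269))
((34.30000305175781, 32.89999771118164), (13.281564712524414, 3.7947328090667725), 71.56504821777344)
[ 444.50904426 -277.77270501] [np.float64(-161.8), np.float64(108.1), np.float64(18.4), np.float64(-71.7)] [np.float64(11.1), np.float64(3.2), np.float64(11.1), np.float64(3.2)]
[491.72307968 292.48461509] (array([ 447.23478642, -278.07084975,   21.71695853]), np.float64(1.1391206081468161))
```

View pics/w4c.png

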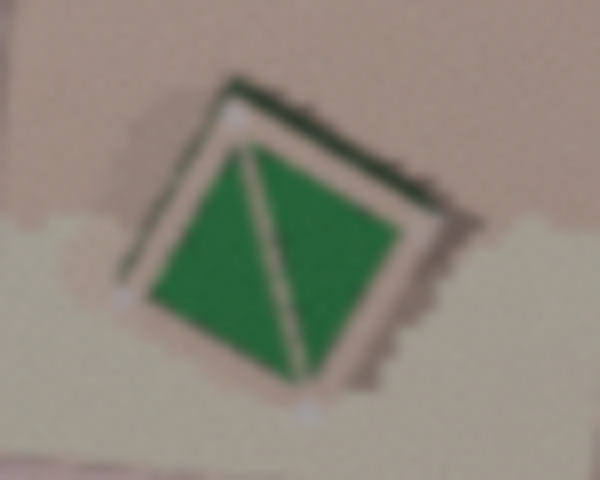

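Blob masks split on the white diagonal, so I'll pick corners instead: inner green corners at (247,143), (402,230), (310,384) and (148,298) in the crop.

Run:
```python
from h import *
z=np.load("w4.npz"); V=(z["T"],z["K"],z["d"]); c,K,d=cal("top"); VT=(c["extrinsics"],K,d)
p=np.array([(247,143),(402,230),(310,384),(148,298)])/8+[290-.44,145-.44]
for h in (36,39,42):
    P=onplane(p,V,h)[:,:2]; print(h,P.mean(0).round(1),[np.degrees(np.arctan2(*(P[i]-P[i-1])[::-1])).round(1) for i in range(4)],[np.linalg.norm(P[i]-P[i-1]).round(1) for i in range(4)])
it=cv2.imread("pics/top0.png"); cv2.imwrite("pics/tg.png",cv2.resize(it[275:312,470:512],None,fx=12,fy=12,interpolation=cv2.INTER_CUBIC))
```

```text
36 [ 448.9 -273.7] [np.float64(146.8), np.float64(61.0), np.float64(-30.5), np.float64(-118.2)] [np.float64(19.5), np.float64(18.9), np.float64(19.2), np.float64(19.8)]
39 [ 448.5 -273.7] [np.float64(146.8), np.float64(61.0), np.float64(-30.5), np.float64(-118.2)] [np.float64(19.3), np.float64(18.7), np.float64(19.0), np.float64(19.6)]
42 [ 448.  -273.7] [np.float64(146.8), np.float64(61.0), np.float64(-30.5), np.float64(-118.2)] [np.float64(19.2), np.float64(18.5), np.float64(18.8), np.float64(19.4)]
```

View pics/tg.png

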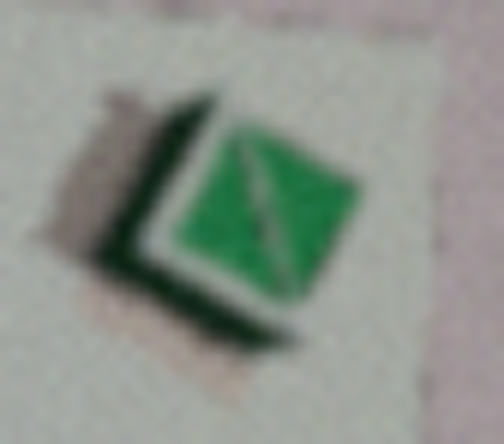

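Run:
```python
from h import *
z=np.load("w4.npz"); V=(z["T"],z["K"],z["d"]); c,K,d=cal("top"); VT=(c["extrinsics"],K,d)
p=(np.array([(247,143),(402,230),(310,384),(148,298)])/8+[290-.44,145-.44]).mean(0)
print(tri(p,V,(267/12+470-.46,210/12+275-.46),VT))
```

```text
(array([ 447.74035024, -273.56015786,   39.26850802]), np.float64(1.2196029115089682))
```

Triangulated top at 39.3 mm, as expected. Grasp at (448.4,-273.7) with the jaws at 60°.

arm_command(
  steps=[
    [[60,-12,0.5,0,-10],[60,-25,1,0,-20],[60,-37,1.5,0,-30],[60,-37,1.5,-40,-30],[60,-37,1.5,-85,-30],[60,-37,1.5,-130,-30],[60,-37,1.5,-165,-30],[60,-37,1.5,-186,-30]],
  ],
)

```text
time: 23.85
tcp_pos: [447.4, -273.1, 11.6]
tcp_rot: [0.26, 0.966, 0.001, -0.001]
wrist_force: [0.4, 0.3, 0.3]
opening: 60.1
```

arm_command(
  steps=[
    [[60,0,0,0,0],[20,0,0,0,0],[20,0,0,0,0],[20,0,0,0,0],[20,0,0,0,0],[20,0,0,0,0]],
  ],
  squeeze=30,
)

```text
time: 24.6
tcp_pos: [450.0, -275.8, 15.8]
tcp_rot: [0.26, 0.966, -0.001, 0.002]
wrist_force: [0.3, 1.1, 5.2]
opening: 25.3
```

arm_command(
  steps=[
    [[20,0,0,10,0],[20,0,0,35,0],[20,0,0,75,0],[20,0,0,115,5],[20,5,5,150,12],[20,20,25,165,20],[20,35,55,170,22],[20,55,85,170,22]],
  ],
)

```text
time: 25.6
tcp_pos: [503.9, -189.3, 184.8]
tcp_rot: [0.072, 0.997, -0.0, 0.0]
wrist_force: [0.1, -1.4, -1.0]
opening: 25.4
```

arm_command(
  steps=[
    [[20,25,40,0,0],[20,50,80,0,0],[20,78,122,0,0],[20,100,155,0,0],[20,114,175,0,0],[20,118,181,-10,0],[20,118,181,-45,0],[20,118,181,-80,0]],
  ],
)

```text
time: 26.6
tcp_pos: [621.1, -9.7, 102.6]
tcp_rot: [0.072, 0.997, -0.0, -0.0]
wrist_force: [-0.4, 0.5, -1.0]
opening: 25.7
```

arm_command(
  steps=[
    [[20,0,0,-20,0],[20,0,0,-38,0],[20,0,0,-45,0],[20,0,0,-45,0],[20,0,0,-45,0]],
  ],
)

```text
time: 27.22
tcp_pos: [622.5, -9.0, 60.2]
tcp_rot: [0.071, 0.997, -0.0, 0.001]
wrist_force: [0.7, 0.2, -0.3]
opening: 25.2
```

Run:
```python
from h import *
s=status.sense(); print(s["time"],s["tcp_pos"],s["tcp_rot"],s["wrist_force"],s["opening"])
im,V=grab("scene"); cv2.imwrite("pics/s5.png",cv2.resize(im[230:360,220:400],None,fx=4,fy=4))
im,V=grab("wrist"); cv2.imwrite("pics/w5.png",im)
```

```text
27.225 [622.52916203  -9.01671442  60.17226449] [ 7.12602794e-02  9.97457057e-01 -7.85410122e-05  1.17696381e-03] [ 0.66695329  0.23119838 -0.31650404] 25.216441590670726
```

View pics/s5.png

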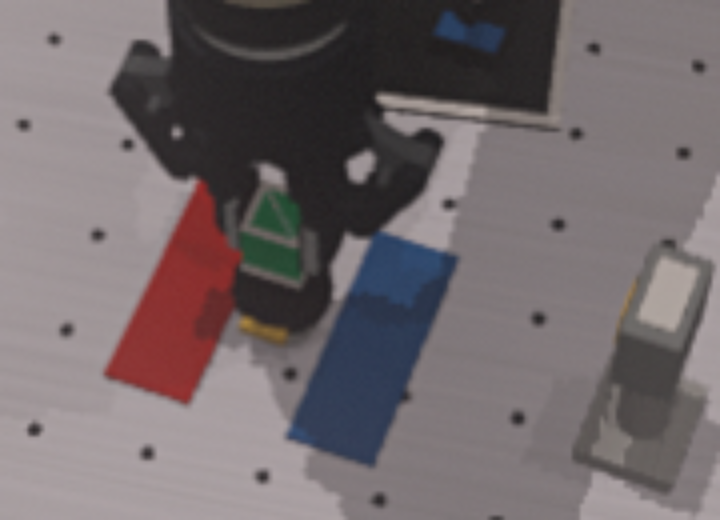

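View pics/w5.png

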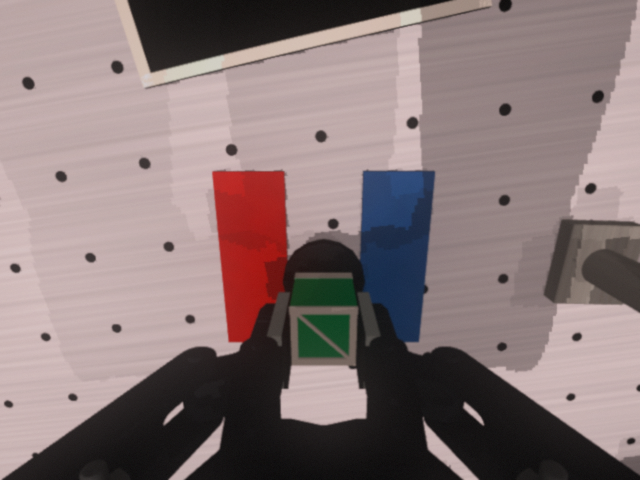

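The green cube is upright and square above the seat, with seat edges at x≈286 and 362 and the cube centred at 324. Lowering to contact.

arm_command(
  steps=[
    [[20,0,0.5,-8,0],[20,0,0.5,-15,0],[20,0,0.5,-18,0],[20,0,0.5,-20,0],[20,0,0.5,-21,0],[20,0,0.5,-21,0]],
  ],
)

```text
time: 28.08
tcp_pos: [620.9, -8.2, 39.9]
tcp_rot: [0.071, 0.997, -0.0, -0.0]
wrist_force: [-4.8, 1.2, 8.9]
opening: 25.2
```

Contact at 8.9 N upward. Releasing and rising to look.

arm_command(
  steps=[
    [[45,0,0,0,0],[50,0,0,0,0],[50,0,0,0,0],[50,0,0,15,0],[50,0,0,50,0],[60,0,0,95,0],[85,15,0,135,0],[85,33,0,150,0]],
  ],
)

```text
time: 29.08
tcp_pos: [656.7, -8.5, 193.6]
tcp_rot: [0.071, 0.997, -0.0, 0.004]
wrist_force: [-0.2, -0.2, -0.3]
opening: 84.9
```

arm_command(
  steps=[
    [[85,0,0,0,0],[85,0,0,0,0]],
  ],
)

```text
time: 29.32
tcp_pos: [653.8, -8.2, 187.1]
tcp_rot: [0.071, 0.997, 0.0, -0.001]
wrist_force: [0.1, 0.2, 0.4]
opening: 85.1
```

Run:
```python
from h import *
s=status.sense(); print(s["time"],s["tcp_pos"],s["tcp_rot"])
im,V=grab("wrist"); np.savez("w6.npz",T=V[0],K=V[1],d=V[2])
cv2.imwrite("pics/w6c.png",cv2.resize(im[95:245,225:415],None,fx=4,fy=4,interpolation=cv2.INTER_CUBIC))
```

```text
29.325 [653.82668944  -8.24488709 187.14022512] [ 7.11783492e-02  9.97463218e-01  2.25198251e-06 -8.78658011e-04]
```

View pics/w6c.png

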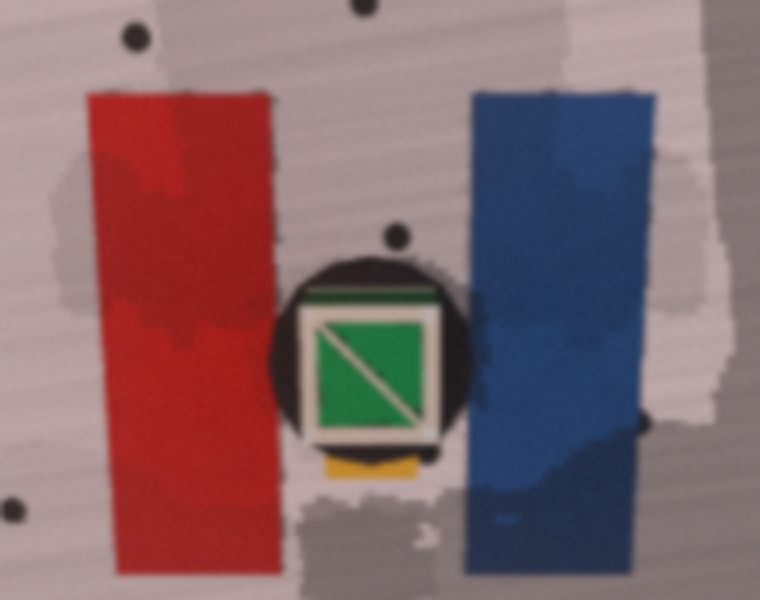

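Run:
```python
from h import *
z=np.load("w6.npz"); V=(z["T"],z["K"],z["d"])
f=lambda p:[(x/4+225-.37,y/4+95-.37) for x,y in p]
def q(n,p,h):
    P=onplane(f(p),V,h)[:,:2]; print(n,P.mean(0).round(1),[float((np.degrees(np.arctan2(*(P[i]-P[i-1])[::-1]))%180).round(1)) for i in range(len(P))])
q("green",[(299,306),(440,305),(440,444),(302,442)],63)
q("seat",[(271,360),(371,257),(471,360),(371,463)],30)
q("red",[(88,94),(271,94),(281,572),(117,574)],3)
q("blue",[(473,94),(656,94),(631,572),(465,572)],3)
```

```text
green [619.2  -7.3] [172.0, 82.2, 172.4, 81.0]
seat [621.7  -8.1] [35.2, 127.0, 36.4, 128.2]
red [616.3 -49.7] [171.8, 81.7, 171.6, 82.6]
blue [628.1  33.3] [171.8, 82.0, 171.8, 81.9]
```

Green is about 3 mm from the seat centre and square to within about 1°, so steps 1–3 are done. Back to the red mount.

arm_command(
  steps=[
    [[60,-40,-8,0,0],[50,-95,-18,0,0],[50,-150,-28,0,-1],[50,-195,-37,0,-2],[50,-210,-40,0,-2],[50,-210,-40,0,-2],[50,-210,-40,0,-2]],
  ],
)

```text
time: 30.25
tcp_pos: [444.7, -48.1, 187.3]
tcp_rot: [0.089, 0.996, 0.0, -0.0]
wrist_force: [-0.1, 0.2, 0.0]
opening: 50.1
```

Run:
```python
from h import *
s=status.sense(); print(s["time"],s["tcp_pos"],s["tcp_rot"])
im,V=grab("wrist"); cv2.imwrite("pics/w7.png",im)
```

```text
30.25 [444.67551763 -48.13725644 187.25335718] [ 8.85463999e-02  9.96072031e-01  1.20289261e-04 -1.70098522e-04]
```

View pics/w7.png

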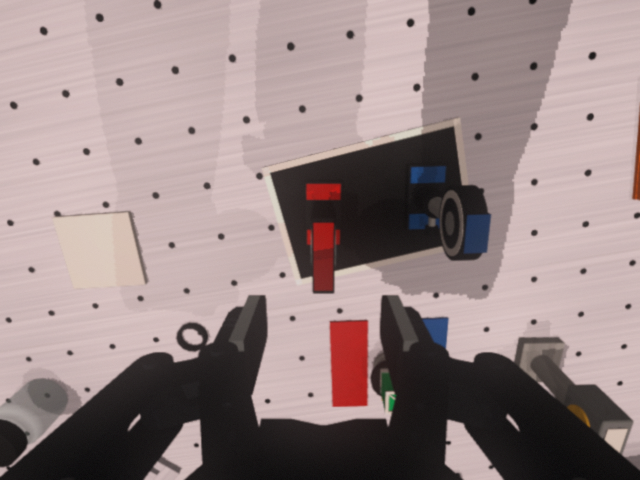

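Red's head is centred between the jaws (column 323) and square. Descend, grip and lift.

arm_command(
  steps=[
    [[50,0,0,-35,0],[50,0,0,-70,0],[50,0,0,-95,0],[50,0,0,-104,0],[50,0,0,-104,0]],
  ],
)

```text
time: 30.92
tcp_pos: [444.6, -48.1, 83.4]
tcp_rot: [0.088, 0.996, 0.0, -0.001]
wrist_force: [0.7, -0.4, -0.2]
opening: 49.9
```

arm_command(
  steps=[
    [[8,0,0,0,0],[8,0,0,0,0],[8,0,0,0,0],[8,0,0,0,0],[8,0,0,0,0]],
  ],
  squeeze=45,
)

```text
time: 31.55
tcp_pos: [445.9, -48.5, 85.2]
tcp_rot: [0.089, 0.996, -0.0, 0.002]
wrist_force: [0.9, 0.8, 5.9]
opening: 13.7
```

arm_command(
  steps=[
    [[8,0,0,12,0],[8,0,0,30,0],[8,0,0,48,0],[8,0,0,55,0],[8,15,0,55,1],[8,40,-1,55,2],[8,65,-2,55,2],[8,90,-2,55,2]],
  ],
)

```text
time: 32.55
tcp_pos: [535.2, -50.4, 138.7]
tcp_rot: [0.071, 0.997, -0.0, -0.0]
wrist_force: [0.5, -0.9, -3.3]
opening: 13.7
```

arm_command(
  steps=[
    [[8,25,-1,0,0],[8,50,-2,0,0],[8,72,-2.5,0,0],[8,81,-2.5,0,0],[8,82,-2.5,0,0],[8,82,-2.5,-20,0],[8,82,-2.5,-36,0],[8,82,-2.5,-43,0]],
  ],
)

```text
time: 33.55
tcp_pos: [614.9, -52.5, 94.0]
tcp_rot: [0.071, 0.997, 0.0, -0.002]
wrist_force: [-1.2, -0.0, -3.8]
opening: 13.4
```

Run:
```python
from h import *
s=status.sense(); print(s["time"],s["tcp_pos"],s["tcp_rot"],s["wrist_force"])
im,V=grab("scene"); cv2.imwrite("pics/s8.png",cv2.resize(im[220:350,220:400],None,fx=4,fy=4))
im,V=grab("wrist"); cv2.imwrite("pics/w8.png",im)
```

```text
33.55 [614.8884512  -52.53103477  94.01447925] [ 7.12052807e-02  9.97460197e-01  1.84877072e-04 -1.71126606e-03] [-1.15071699 -0.04242777 -3.76990871]
```

View pics/s8.png

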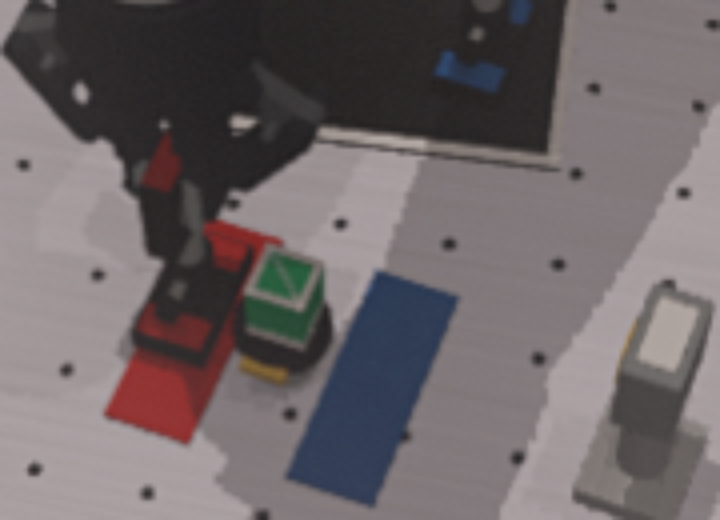

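View pics/w8.png

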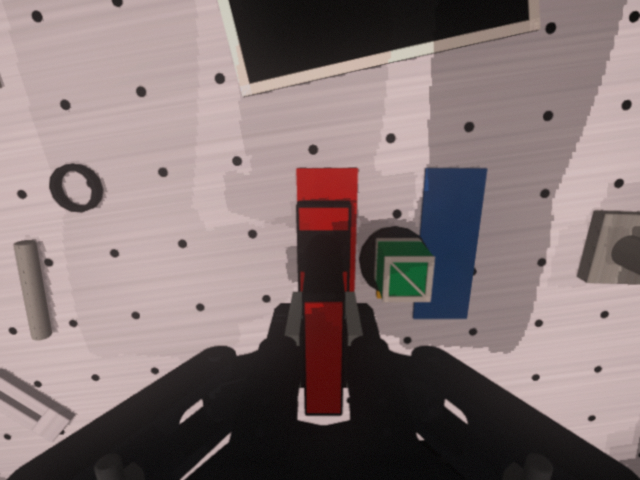

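Red is over its pad, upright, with its base clear of the seat. Lowering.

arm_command(
  steps=[
    [[8,0,0,-3,0],[8,0,0,-6,0],[8,0,0,-8,0],[8,0,0,-9,0],[8,0,0,-10,0],[8,0,0,-10,0]],
  ],
)

```text
time: 34.4
tcp_pos: [616.6, -52.8, 85.7]
tcp_rot: [0.071, 0.997, 0.0, -0.0]
wrist_force: [0.8, -0.2, -3.8]
opening: 13.8
```

arm_command(
  steps=[
    [[8,0,0,-1,0],[8,0,0,-2,0],[8,0,0,-2,0],[8,0,0,-2,0]],
  ],
)

```text
time: 34.9
tcp_pos: [616.9, -52.8, 85.4]
tcp_rot: [0.071, 0.997, -0.0, 0.001]
wrist_force: [-3.4, -0.1, 5.9]
opening: 13.9
```

Contact. Release and go for blue.

arm_command(
  steps=[
    [[45,0,0,0,0],[50,0,0,0,0],[50,0,0,0,0],[50,0,0,20,0],[50,0,0,50,0],[50,0,0,85,0],[50,-25,12,105,0],[50,-65,35,105,0]],
  ],
)

```text
time: 35.9
tcp_pos: [553.3, -18.4, 191.2]
tcp_rot: [0.072, 0.997, -0.0, 0.003]
wrist_force: [-0.2, 0.7, 0.5]
opening: 50.2
```

arm_command(
  steps=[
    [[50,-45,27,0,0],[50,-85,50,0,0],[50,-104,61,0,0],[50,-108,63,0,0],[50,-108,63,0,0],[50,-108,63,0,0]],
  ],
)

```text
time: 36.65
tcp_pos: [444.4, 44.7, 188.7]
tcp_rot: [0.072, 0.997, -0.0, 0.0]
wrist_force: [0.2, 0.5, 0.0]
opening: 50.0
```

Run:
```python
from h import *
s=status.sense(); print(s["time"],s["tcp_pos"],s["tcp_rot"])
im,V=grab("wrist"); cv2.imwrite("pics/w9.png",im)
```

```text
36.65 [444.44428392  44.67498498 188.69450731] [ 7.15802749e-02  9.97434828e-01 -1.08452448e-04  1.28150753e-04]
```

View pics/w9.png

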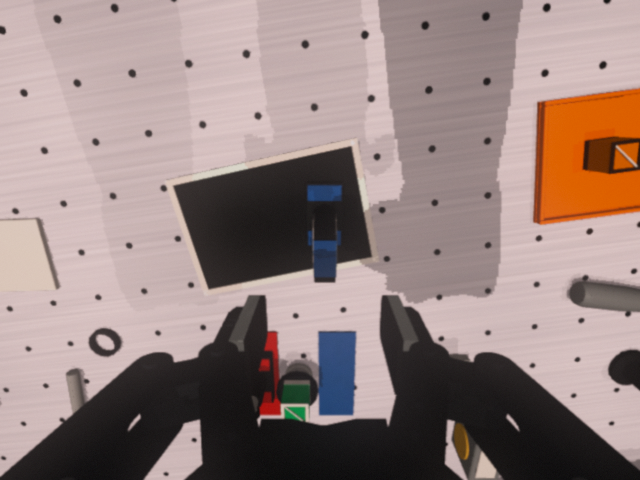

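Blue is centred between the jaws at column 324. Grasp it.

arm_command(
  steps=[
    [[50,0,0.5,-35,0],[50,0,0.5,-70,0],[50,0,0.5,-96,0],[50,0,0.5,-105,0],[50,0,0.5,-105,0]],
  ],
)

```text
time: 37.33
tcp_pos: [443.6, 45.5, 83.5]
tcp_rot: [0.071, 0.997, -0.0, -0.001]
wrist_force: [0.5, 0.1, 0.9]
opening: 50.2
```

arm_command(
  steps=[
    [[8,0,0,0,0],[8,0,0,0,0],[8,0,0,0,0],[8,0,0,0,0],[8,0,0,0,0]],
  ],
)

```text
time: 37.95
tcp_pos: [444.9, 45.5, 85.3]
tcp_rot: [0.071, 0.997, -0.0, 0.002]
wrist_force: [1.2, -0.4, 5.3]
opening: 12.8
```

arm_command(
  steps=[
    [[8,0,0,12,0],[8,0,0,30,0],[8,0,0,48,0],[8,0,0,55,0],[8,15,-1,55,0],[8,40,-3,55,0],[8,65,-5,55,0],[8,90,-7,55,0]],
  ],
)

```text
time: 38.95
tcp_pos: [534.2, 38.6, 138.7]
tcp_rot: [0.071, 0.997, 0.0, -0.0]
wrist_force: [-0.7, -0.5, -3.0]
opening: 13.8
```

arm_command(
  steps=[
    [[8,25,-1,0,0],[8,50,-2,0,0],[8,75,-3,0,0],[8,92,-3,0,0],[8,95,-3,0,0],[8,95,-3,-20,0],[8,95,-3,-36,0],[8,95,-3,-43,0]],
  ],
)

```text
time: 39.95
tcp_pos: [626.9, 35.8, 93.8]
tcp_rot: [0.071, 0.997, -0.0, -0.002]
wrist_force: [-0.6, -0.3, -2.8]
opening: 13.5
```

Run:
```python
from h import *
s=status.sense(); print(s["time"],s["tcp_pos"],s["tcp_rot"],s["wrist_force"])
im,V=grab("scene"); cv2.imwrite("pics/s10.png",cv2.resize(im[220:350,220:400],None,fx=4,fy=4))
im,V=grab("wrist"); cv2.imwrite("pics/w10.png",im)
```

```text
39.95 [626.89108492  35.81575879  93.81617585] [ 7.11493883e-02  9.97463936e-01 -5.16815894e-05 -1.85959614e-03] [-0.64124905 -0.33176538 -2.77807776]
```

View pics/s10.png

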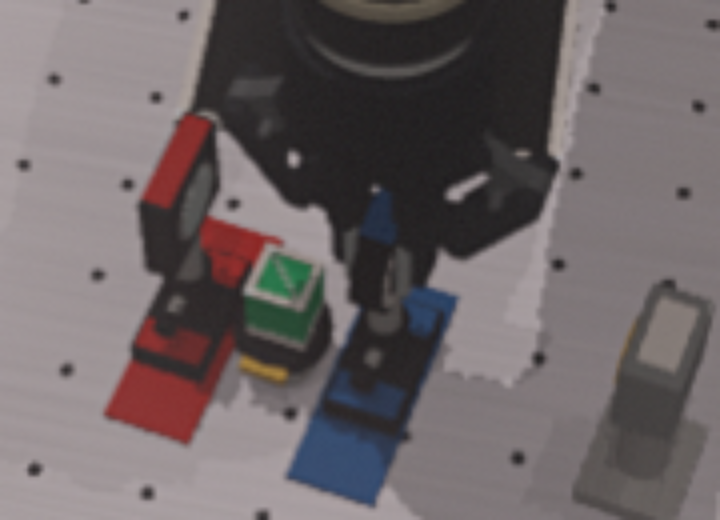

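View pics/w10.png

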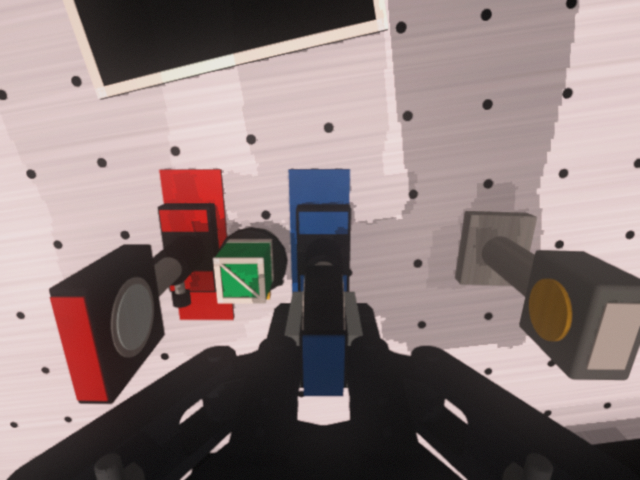

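Blue is aligned over its pad and clear of the seat, and red stands upright on its own pad. Lowering.

arm_command(
  steps=[
    [[8,0,0,-3,0],[8,0,0,-6,0],[8,0,0,-8,0],[8,0,0,-10,0],[8,0,0,-11,0],[8,0,0,-12,0],[8,0,0,-12,0]],
  ],
)

```text
time: 40.92
tcp_pos: [628.7, 35.7, 85.4]
tcp_rot: [0.071, 0.997, -0.0, 0.001]
wrist_force: [-3.3, 0.6, 6.1]
opening: 13.4
```

arm_command(
  steps=[
    [[45,0,0,0,0],[50,0,0,0,0],[50,0,0,0,0],[50,0,0,20,0],[50,0,0,55,0],[50,0,0,100,0],[85,12,-20,145,0],[85,28,-43,165,0]],
  ],
)

```text
time: 41.92
tcp_pos: [658.0, -7.3, 253.1]
tcp_rot: [0.071, 0.998, -0.0, 0.003]
wrist_force: [0.1, -0.3, 0.0]
opening: 83.5
```

arm_command(
  steps=[
    [[85,0,0,0,0],[85,0,0,0,0],[85,0,0,0,0]],
  ],
)

```text
time: 42.3
tcp_pos: [655.6, -6.5, 247.2]
tcp_rot: [0.071, 0.997, 0.0, -0.002]
wrist_force: [0.4, -0.3, -0.0]
opening: 85.2
```

Run:
```python
from h import *
s=status.sense(); print(s["time"],s["tcp_pos"],s["tcp_rot"])
im,V=grab("wrist"); np.savez("w11.npz",T=V[0],K=V[1],d=V[2]); cv2.imwrite("pics/w11.png",im)
cv2.imwrite("pics/w11c.png",cv2.resize(im[100:250,225:415],None,fx=4,fy=4,interpolation=cv2.INTER_CUBIC))
```

```text
42.3 [655.6359931   -6.47288935 247.1894674 ] [ 7.07888947e-02  9.97490127e-01  1.93758260e-04 -1.53040274e-03]
```

View pics/w11c.png

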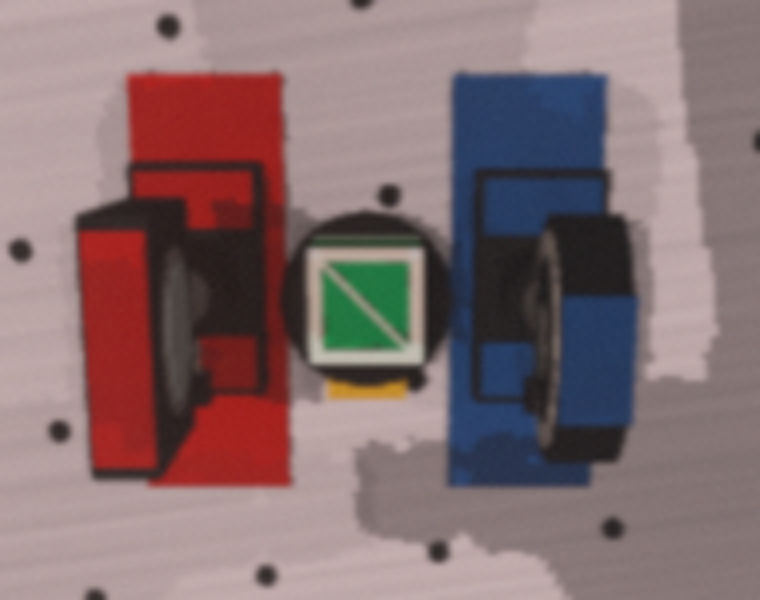

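Run:
```python
from h import *
z=np.load("w11.npz"); V=(z["T"],z["K"],z["d"])
f=lambda p:[(x/4+225-.37,y/4+100-.37) for x,y in p]
def q(n,p,h):
    P=onplane(f(p),V,h)[:,:2]; print(n,P.mean(0).round(1),((P[0]+P[2])/2).round(1),[float((np.degrees(np.arctan2(*(P[i]-P[i-1])[::-1]))%180).round(1)) for i in range(len(P))])
q("red",[(79,231),(147,231),(157,470),(92,470)],125)
q("blue",[(565,296),(637,296),(632,430),(560,427)],125)
q("redbase",[(128,163),(263,163),(266,392)],15)
q("bluebase",[(609,171),(475,171),(473,402)],15)
q("redpad",[(128,75),(283,75),(291,486)],3)
q("bluepad",[(607,75),(452,75),(448,486)],3)
q("seat",[(283,296),(367,213),(451,296),(367,381)],30)
q("green",[(306,247),(425,247),(425,366),(308,364)],63)
```

```text
red [613.5 -51.9] [613.5 -51.9] [171.3, 81.8, 171.4, 81.9]
blue [628.   36.6] [628.2  36.7] [171.7, 82.0, 172.6, 79.5]
redbase [603.8 -44.1] [612.7 -51.2] [21.5, 81.8, 171.1]
bluebase [616.9  32. ] [627.5  36.3] [142.5, 82.0, 172.3]
redpad [599.6 -40.5] [616.7 -49.7] [11.8, 81.8, 171.7]
bluepad [609.5  29.2] [628.5  33.2] [151.9, 82.0, 172.0]
seat [621.4  -8. ] [621.1  -7.9] [36.1, 125.7, 37.8, 127.3]
green [619.5  -7.3] [619.6  -7.3] [171.8, 81.9, 172.3, 80.9]
```

The mounts are 3–4 mm from their pad centres and square to the line. I'll move the arm clear for a last overall check.

arm_command(
  steps=[
    [[85,-40,-30,0,0],[85,-80,-75,0,0],[85,-115,-120,0,0],[85,-145,-165,0,0],[85,-170,-210,0,0],[85,-190,-255,0,0],[85,-200,-290,0,0],[85,-200,-290,0,0]],
  ],
)

```text
time: 43.35
tcp_pos: [455.3, -298.6, 247.8]
tcp_rot: [0.073, 0.997, 0.0, -0.001]
wrist_force: [-0.2, 1.4, -0.0]
opening: 84.9
```

Run:
```python
from h import *
s=status.sense(); print(s["time"],s["tcp_pos"],s["wrist_force"])
im,V=grab("scene"); cv2.imwrite("pics/s12.png",im)
im,V=grab("top"); cv2.imwrite("pics/t12.png",im); a=cv2.imread("pics/top0.png")
# detector shift old/new
g=lambda i:cv2.cvtColor(i,cv2.COLOR_BGR2GRAY).astype(np.float32)[140:205,205:262]
print(cv2.phaseCorrelate(g(a),g(im)))
```

```text
43.35 [ 455.32105491 -298.64208447  247.76550114] [-0.19031853  1.37031262 -0.00358756]
((0.036179384460833575, 0.005979981605932494), 1.019348805480533)
```

View pics/s12.png

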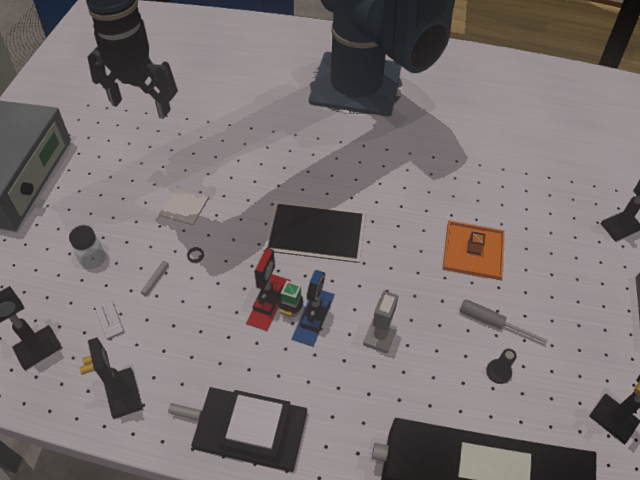

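View pics/t12.png

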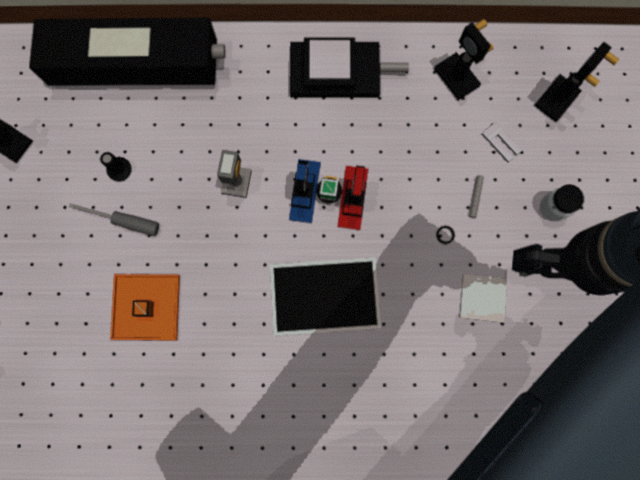

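Everything is in place: amber in the tray at (142,308), green on the seat at (329,187), the mounts home at (305,190) and (353,197), and the detector unmoved (0.04 px shift). Handing in.

```bash
python3 -c "
from cell import finish_job; print(finish_job())"
```

```text
the job is handed in; nothing more can be done
None
```

The swap is done and the job is handed in at about 43 s of the 128 s allowed; `finish_job` gives no verdict. I parked both mounts on the mat, put the amber cube in the orange tray, set the green cube on the seat, then stood red and blue back on their own pads.

| Item | Last check | Limit |
|---|---|---|
| Green cube | about 2–3 mm from the seat centre, within about 1° of square | 10 mm, 15° |
| Red mount | about 4 mm from its pad centre, within about 1° of the line | 13 mm, 15° |
| Blue mount | about 3.5 mm from its pad centre, within about 2° of the line | 13 mm, 15° |
| Amber cube | upright near the tray centre, seen in the last pictures but not measured | ±50 mm in x and y |
| Detector | shifted 0.04 px in the top view, well under 1 mm | 12 mm |

Part of the mounts' offset is deliberate: I aimed each one 2–3 mm outward so its base would clear the seat.

- **Heights:** the two-view heights agreed with the text to about 3 mm. The least certain were the pads, which came out at -1 to 0 mm against 3 mm.
- **Green cube:** the colour mask split on the cube's white diagonal and gave inconsistent heights (58 and 22 mm). I picked its corners by hand instead, which gave a top height of 39 mm, as expected.

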